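# Blow-dry the washed heat sinks in the indexed shuttle rig

## Robot

A 7-joint arm with a two-finger parallel gripper is mounted at the origin on a cart in front of the work surface, level with it; the furniture and walls round the work are solid. World frame = base frame: x ahead of the robot, y to its left, z up, the work surface at z = 0. Lengths are in m, angles in rad, forces in N, time in s.
With the tool pointing down it reaches from about 0.425 to 0.925 m from the base axis. Payload 6.8 kg.
Tool frame: the origin (TCP) lies midway between the tips of the shut fingers; the grasp point (between the pads) lies 19 mm behind it; z points along the fingers, y is the line along which they close (so a half turn about z gives the same grasp; the last joint's range is limited). The gripper opens to 85 mm and grips with 20 to 120 N. Pads are 22 mm wide; open, the fingers measure 114 mm over their backs; the gripper's body (76 mm by 85 mm) begins 54 mm behind the grasp point. The pads swing forward as they close: fully open they stand 13 mm farther back than shut.
Start: joints at [-1.278, 0.477, 0.022, 1.555, -0.011, 1.109, -0.083], TCP at [0.263, 0.622, 0.231] pointing down, gripper open.
Joint ranges: [-2.96, 2.96], [-0.34, 2.1], [-1.41, 1.46], [0.24, 2.44], [-1.37, 4.51], [0.17, 1.92], [-2.96, 2.96]. Speed limits (rad/s): [2.39, 2.39, 3.14, 3.14, 3.14, 3.14, 3.14].

## Interface

Orientations are given as a unit quaternion [x, y, z, w].
In Python, from station import get_obs, optics, job gives the robot as it stands. The module is installed in compiled form; this text tells all that it offers.
- The arm moves only by the tool servo_tool, never from a script. Its argument "rows" is a list that holds one entry, the list of rows, each a list of 7 numbers: the shift along the tool's x, y, z in m, then the turn, a rotation vector about the tool's x, y, z in rad, then the finger opening in m, from 0 to 0.0854. In form: [[[tx, ty, tz, ax, ay, az, grip], ...]]. A call has 1 to 10 rows; each row is the pose to reach, as a shift and turn from the pose commanded when the call began, along the tool's axes at that moment; what a row does not reach only later rows make up. A row lasts 1/10 s, in which the tool goes at most 50 mm and 8.59 degrees, less where a joint would pass 70% of its speed; a pose out of reach is approached as far as the arm can. A call with a gripper value outside its range is refused whole. The fingers move at their own pace and stop on an object; the grip force is fixed at half the most. Time passes only in rows, so rows that repeat a pose let the fingers close. It gives the time, the measured TCP pose, the force, the opening and the grip force at its end, in the units of the state.
- get_obs(): the state, without advancing time (a new reading comes with each control period).
- optics.get_image(name): name is "side" or "top"; returns a dict with "img" (480x640x3 uint8, red, green, blue), "z_map" (480x640 float32, m along the optical axis (not along the pixel's ray), 0 where there is no reading), "K" (3x3 intrinsics, pixels), "R" (3x3) and "t" (3): a world point X has camera coordinates R X + t. Camera axes: x right, y down, z forward; pixel columns grow to the right and rows downward; lengths in m; the calibration is good to about 2 mm. A picture is of the moment at which its call begins.
- job.finish_job(): hands the job in; it is judged then, once.
Trained networks look in a picture, given as the dict that the camera call returned (one of the last four; its "shot" number tells which), for a name from the list of things; names that differ only in an ending like _2 or _b are one class to them, and where a whole thing is asked for, a point or a joint stands for the part that bears it (a point fixed in the world has none). Each returns a list of dicts, best first, with "p" (0 to 1); they miss things now and then, are a little off and sometimes report something else, mostly with a low value. They report only what shows in the picture. A call takes as long as a camera call. They do not tell look-alikes from the thing itself.
- optics.search_frame(picture, query): "position" ([x, y, z] in m, in world coordinates, good to about 4 mm: the middle of the surface that is visible of it).
- optics.silhouettes(picture, query): "mask" (480x640 bool, what is visible of it).
The state is a dict: "clock": time; "joints": joint angles; "dq": joint speeds; "tau": joint torques, N m; "tcp_pos": TCP position; "tool_rot": TCP orientation; "force": force on the tool from outside, world axes, zero at the start; "ft_torque": the same for the moment, N m; "gripper_width": finger opening in m; "gripper_force": force on a finger pad.
Only numpy, scipy, OpenCV 4.12 (cv2) and the standard library are available. Lean on these libraries where they do the work, as an engineer would, in place of code of your own. Each camera call takes 0.05 s, during which the arm holds its last target. There are 200 camera calls.

## Task

Blow-dry the freshly washed black heat sinks on the bench: pull up the shuttle's spring plunger, bring the tray to the middle hole and let the pin drop in, then put every heat sink flat into a tray pocket of its own. Next index the loaded tray to the hole in front of the flat fan nozzle (not the round lamp), again with the pin dropped fully home, and then turn the air valve handle to half open (45 degrees, the middle mark) and let it blow for at least three seconds. Finally turn the valve shut, bring the loaded tray back to the middle hole with the pin home, and do not knock the bottle over.

Things in the scene. Friction and masses are not known exactly. Their poses are not given: they have to be found in the camera images.
- rig: Shuttle rig fixed to the bench: base 10 mm thick, 340 mm long. Origin on the bench under the tray's centre when the tray is at the middle hole; x across the rig, away from the robot, y along the slide (robot's left), z up. At rig x = -85 mm an index bar, top at 28 mm, has three 10 mm holes at y = -100, 0, +100 mm. At x = +105 mm a mounting bar carries two heads, their tops 73 mm above the bench.
- tray (a point): Shuttle tray, aluminium, 54 mm (x) by 155 mm (y), walls 3 mm thick and 6 mm high, four open pockets in a row along y, each inside 48 mm (x) by 35 mm (y): a heat sink's 42 mm length goes along x. The point is the tray's centre on the pocket floor, 34 mm above the bench, axes as the rig's. It slides along the rig's y only.
- pocket0 (a point): Centre of the floor of tray pocket 0 (tray y = -57 mm), 34 mm above the bench; axes as the rig's.
- pocket1 (a point): Centre of the floor of tray pocket 1 (tray y = -19 mm), 34 mm above the bench; axes as the rig's.
- pocket2 (a point): Centre of the floor of tray pocket 2 (tray y = 19 mm), 34 mm above the bench; axes as the rig's.
- pocket3 (a point): Centre of the floor of tray pocket 3 (tray y = 57 mm), 34 mm above the bench; axes as the rig's.
- shuttle (a joint): Where the shuttle stands along the rig's y, m: 0 with its pin over the middle hole, -0.1 and +0.1 over the outer holes, end stops at +-0.106. It starts pinned in the +y (left) hole. Sliding friction about 1.5 N.
- plunger_knob (a point): Centre of the spring plunger's upright round black knob, 24 mm in diameter, 28 mm tall, 75 mm above the bench with the pin home (top at 89 mm). It rides on the shuttle, 85 mm in front (rig -x) of the tray's centre. Under it a collar 22 mm in diameter reaches up to 56 mm above the bench, the bracket round that to 38 mm.
- plunger (a joint): How far the plunger is pulled up, m: 0 = pin home in a hole, 0.014 = pin resting on the bar's top, 0.022 = upper stop. A spring pulls it down (4 N at 0, 7 N at 0.022). The shuttle slides freely only when it is pulled above 0.014; let go within 3 mm of a hole the round-ended pin drops home by itself; let go elsewhere it rests on the bar.
- valve_handle (a point): Centre of the air valve's black bar handle on its upright axis, 53 mm above the bench (rig x = -55, y = -235 mm). The bar is 10 mm thick, 18 mm tall (44 to 62 mm above the bench), from 24 mm behind the axis to 32 mm ahead, with a small nose; this point's x axis runs along it to the nose. The dial plate under it (top at 39 mm) has raised marks for shut, half open, open.
- valve (a joint): Handle angle, rad: 0 = shut, nose along the rig's +x (away from the robot); opens counter-clockwise seen from above; 0.785 = half open; 1.571 = fully open, nose along the rig's +y. Stiff (0.06 N m): it stays where it is left. It starts shut or up to 0.3 open.
- nozzle_mouth (a point): Mouth of the flat brass fan nozzle (46 mm wide) on the mounting bar, 49 mm above the bench, blowing along the rig's -x. It faces one of the two outer holes, the left or the right: the tray is in front of it when the tray's y along the rig equals this point's.
- lamp_face (a point): Face of the round grey lamp head (36 mm in diameter) in front of the other outer hole; not used.
- hs0_mid (a point): Centre (half-way up) of a black finned heat sink, 30 mm (its x) by 42 mm (its y) by 23 mm high, about 60 g, base down on the bench at the start. Its two 30 mm x 23 mm end faces at y = +-21 mm are flat fins that can be gripped. May be absent (two to four are there).
- hs1_mid (a point): Centre (half-way up) of a black finned heat sink, 30 mm (its x) by 42 mm (its y) by 23 mm high, about 60 g, base down on the bench at the start. Its two 30 mm x 23 mm end faces at y = +-21 mm are flat fins that can be gripped. May be absent (two to four are there).
- hs2_mid (a point): Centre (half-way up) of a black finned heat sink, 30 mm (its x) by 42 mm (its y) by 23 mm high, about 60 g, base down on the bench at the start. Its two 30 mm x 23 mm end faces at y = +-21 mm are flat fins that can be gripped. May be absent (two to four are there).
- hs3_mid (a point): Centre (half-way up) of a black finned heat sink, 30 mm (its x) by 42 mm (its y) by 23 mm high, about 60 g, base down on the bench at the start. Its two 30 mm x 23 mm end faces at y = +-21 mm are flat fins that can be gripped. May be absent (two to four are there).
- ipa_bottle: White bottle with a thin spout, 40 mm in diameter, 115 mm tall, origin under its centre. Not to be knocked over.
Mind the look-alikes: they are no part of the job. What is shaped like the part that bears hs1_mid but orange, purple or turquoise is not meant.

How it is judged:
On the way, in this order (a step that is already met when the one before it is completed fails the run):
1. the shuttle is pinned in the middle hole (value of joint shuttle between -0.005 and 0.005 m and value of joint plunger below 0.004 m), for 0.3 s.
2. every heat sink lies flat in a pocket while the shuttle is pinned in the middle hole (all of step 1 and x of hs0_mid in the frame of tray between -0.007 and 0.007 m and y of hs0_mid in the frame of tray between -0.07 and 0.07 m and z of hs0_mid in the frame of tray between 0.0085 and 0.0145 m and angle between each of hs0_mid, hs1_mid, hs2_mid, hs3_mid's own z axis and vertical below 0.12 rad and x of hs1_mid in the frame of tray between -0.007 and 0.007 m and y of hs1_mid in the frame of tray between -0.07 and 0.07 m and z of hs1_mid in the frame of tray between 0.0085 and 0.0145 m and x of hs2_mid in the frame of tray between -0.007 and 0.007 m and y of hs2_mid in the frame of tray between -0.07 and 0.07 m and z of hs2_mid in the frame of tray between 0.0085 and 0.0145 m and x of hs3_mid in the frame of tray between -0.007 and 0.007 m and y of hs3_mid in the frame of tray between -0.07 and 0.07 m and z of hs3_mid in the frame of tray between 0.0085 and 0.0145 m), for 0.3 s.
3. the shuttle is pinned in the hole in front of the fan nozzle (y of nozzle_mouth in the frame of tray between -0.008 and 0.008 m and value of joint plunger below 0.004 m), for 0.3 s.
4. the valve is half open (0.785 +-0.14 rad) for 2.5 s with the loaded shuttle pinned at the nozzle (all of step 3 and x of hs0_mid in the frame of tray between -0.007 and 0.007 m and y of hs0_mid in the frame of tray between -0.07 and 0.07 m and z of hs0_mid in the frame of tray between 0.0085 and 0.0145 m and angle between each of hs0_mid, hs1_mid, hs2_mid, hs3_mid's own z axis and vertical below 0.12 rad and x of hs1_mid in the frame of tray between -0.007 and 0.007 m and y of hs1_mid in the frame of tray between -0.07 and 0.07 m and z of hs1_mid in the frame of tray between 0.0085 and 0.0145 m and x of hs2_mid in the frame of tray between -0.007 and 0.007 m and y of hs2_mid in the frame of tray between -0.07 and 0.07 m and z of hs2_mid in the frame of tray between 0.0085 and 0.0145 m and x of hs3_mid in the frame of tray between -0.007 and 0.007 m and y of hs3_mid in the frame of tray between -0.07 and 0.07 m and z of hs3_mid in the frame of tray between 0.0085 and 0.0145 m and value of joint valve between 0.645 and 0.925 rad), for 2.5 s.
5. the valve is shut (under 0.1 rad) (value of joint valve below 0.1 rad), for 0.2 s.
At the end, for the whole second after the job is handed in: Shuttle pinned in the middle hole (within 5 mm, plunger within 4 mm of home); every present heat sink at rest, flat in a tray pocket (centre within 7 mm of the tray's centre line and 3 mm of its seated height, tilt under 0.12 rad); valve shut (under 0.1 rad) (all of step 2 and value of joint valve below 0.1 rad and linear speed of each of hs0, hs1, hs2, hs3 below 0.03 m/s); the robot touches nothing.
It fails at once if the bottle is knocked over (angle between ipa_bottle's own z axis and vertical above 0.7 rad).
Of hs0, hs1, hs2, hs3 only 2 to 4 are there at a start; the rules pass over those that are not, and their reading is None.
At some moment in a run one of hs0, hs1, hs2, hs3 may be knocked a few centimetres aside while the robot is not near it.
Once in a run the grip may slacken for a moment while it holds something.
It also fails if it takes over 210 s, if anything falls off the work surface, if the arm or the gripper's body presses on something with over 40 N, if the wrist force passes 120 N, or if a joint passes its speed limit or range.

## Working session

There is one attempt and no reset: what is moved stays moved. The work goes in short steps, Python scripts to look and compute and a tool call to move; the robot and the scene stay as the last step left them, time stands still between calls to the robot, and variables do not carry over. Pictures are saved under pics/ and viewed, at most 14 in all, crops included, and the job is handed in when it is done.

Besides the shell and the picture viewer there is one more tool, called after "Call:" in YAML: its name, and indented under it one key for each argument. servo_tool: Moves the arm, as the interface text tells. Its arguments: {"type":"object","properties":{"rows":{"type":"array"}},"required":["rows"]}

```bash
mkdir -p pics; cat > h.py <<'E'
import numpy as np, cv2
from station import get_obs, optics, job
from scipy.spatial.transform import Rotation as Ro
def px(im,X):
    c=im["R"]@np.array(X)+im["t"]; p=im["K"]@c; return p[:2]/p[2]
def cloud(im):
    z=im["z_map"]; v,u=np.mgrid[0:480,0:640]; K=im["K"]
    c=np.stack([(u-K[0,2])/K[0,0]*z,(v-K[1,2])/K[1,1]*z,z],-1)
    return (c-im["t"])@im["R"]
def save(im,n,crop=None,s=1):
    a=cv2.cvtColor(im["img"],cv2.COLOR_RGB2BGR)
    if crop: a=a[crop[1]:crop[3],crop[0]:crop[2]]
    cv2.imwrite("pics/"+n,cv2.resize(a,None,fx=s,fy=s))
def st():
    o=get_obs(); print("clk",round(o["clock"],2),"tcp",np.round(o["tcp_pos"],4),"rot",np.round(Ro.from_quat(o["tool_rot"]).as_matrix().ravel(),3),"F",np.round(o["force"],1),"w",round(float(o["gripper_width"]),4),"q",np.round(o["joints"],2))
E
python3 - <<'E'
from h import *
st()
for n in ("top","side"):
    im=optics.get_image(n); save(im,n+"0.png"); print(n,"cam",np.round(-im["R"].T@im["t"],3),np.round(im["R"].ravel(),2),np.round(im["K"].ravel()))
    P=cloud(im)
    for q in ["rig","tray","hs0_mid","plunger_knob","valve_handle","nozzle_mouth","lamp_face","ipa_bottle"]:
        for d in optics.search_frame(im,q): print(q,round(d["p"],2),np.round(d["position"],3),np.round(px(im,d["position"])))
E
```

```text
clk 0.0 tcp [0.2632 0.6209 0.2303] rot [-0.921  0.39  -0.001  0.39   0.921 -0.002 -0.    -0.002 -1.   ] F [ 0.2 -0.5  0.2] w 0.0855 q [-1.28  0.48  0.02  1.56 -0.01  1.11 -0.08]
top cam [ 0.463 -0.067  1.358] [ 0.03 -1.    0.02 -1.   -0.03 -0.08  0.08 -0.02 -1.  ] [560.   0. 314.   0. 560. 236.   0.   0.   1.]
rig 0.9 [0.505 0.154 0.01 ] [212. 261.]
tray 0.77 [0.502 0.265 0.033] [163. 260.]
hs0_mid 0.65 [ 0.453 -0.168  0.005] [346. 286.]
plunger_knob 0.69 [0.504 0.276 0.035] [159. 259.]
plunger_knob 0.62 [0.433 0.263 0.091] [156. 290.]
plunger_knob 0.48 [0.504 0.152 0.008] [213. 261.]
valve_handle 0.62 [ 0.491 -0.062  0.064] [302. 268.]
nozzle_mouth 0.65 [0.603 0.282 0.056] [156. 216.]
ipa_bottle 0.59 [ 0.728 -0.225  0.067] [375. 169.]
side cam [ 0.056 -1.449  0.698] [ 0.93 -0.36 -0.02 -0.16 -0.36 -0.92  0.32  0.86 -0.39] [591.   0. 328.   0. 591. 247.   0.   0.   1.]
rig 0.62 [0.496 0.132 0.015] [281. 245.]
tray 0.96 [0.492 0.267 0.037] [267. 224.]
hs0_mid 0.5 [ 0.451 -0.181  0.019] [300. 290.]
hs0_mid 0.39 [0.491 0.262 0.043] [267. 222.]
plunger_knob 0.4 [0.428 0.261 0.077] [247. 215.]
plunger_knob 0.18 [0.488 0.263 0.04 ] [266. 223.]
valve_handle 0.73 [ 0.493 -0.067  0.051] [301. 259.]
valve_handle 0.35 [0.499 0.13  0.016] [282. 245.]
nozzle_mouth 0.56 [ 0.493 -0.065  0.053] [301. 258.]
nozzle_mouth 0.48 [0.606 0.28  0.056] [300. 212.]
nozzle_mouth 0.2 [0.496 0.131 0.014] [281. 245.]
lamp_face 0.72 [0.61  0.083 0.054] [322. 232.]
lamp_face 0.66 [ 0.544 -0.283  0.018] [350. 301.]
lamp_face 0.51 [0.427 0.262 0.077] [247. 215.]
ipa_bottle 0.65 [ 0.731 -0.239  0.066] [410. 263.]
```

View pics/top0.png

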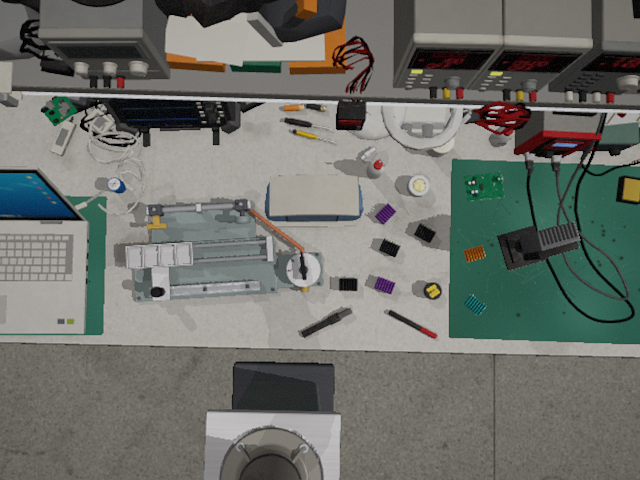

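View pics/side0.png

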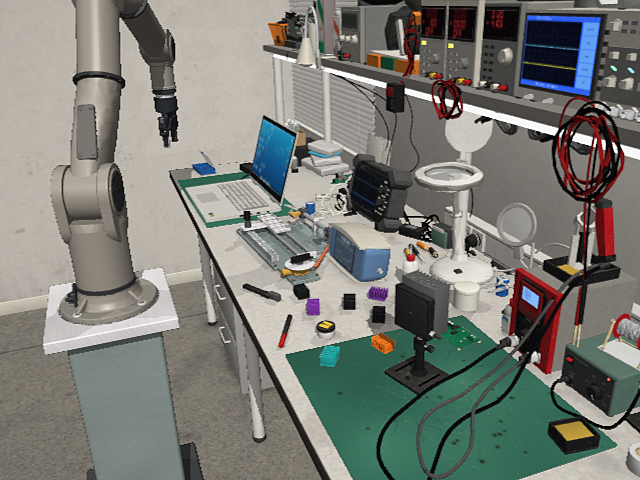

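```bash
python3 - <<'E'
from h import *
im=optics.get_image("top"); save(im,"c1.png",(110,180,330,330),3.6); save(im,"c2.png",(300,140,500,320),3.3)
P=cloud(im)
# heights in rig zone
m=(P[...,0]>.38)&(P[...,0]<.75)&(P[...,1]>-.15)&(P[...,1]<.4)
def rect(msk,n):
    k,l,s,c=cv2.connectedComponentsWithStats(msk.astype(np.uint8))
    for i in range(1,k):
        if s[i,4]>25:
            Q=P[l==i]; r=cv2.minAreaRect(Q[:,:2].astype(np.float32)); print(n,s[i,4],np.round(Q.mean(0),3),np.round(r[0],4),np.round(r[1],3),round(r[2],1),np.round(c[i]))
Z=P[...,2]
rect(m&(Z>.023)&(Z<.033),"bar"); rect(m&(Z>.033)&(Z<.047),"tray"); rect(m&(Z>.06)&(Z<.1),"high")
g=im["img"].astype(int); 
mm=(Z>.012)&(Z<.04)&(P[...,1]<-.12)&(P[...,1]>-.5)&(P[...,0]<.75)&(P[...,0]>.38)
k,l,s,c=cv2.connectedComponentsWithStats(mm.astype(np.uint8))
for i in range(1,k):
    if s[i,4]>25:
        Q=P[l==i]; r=cv2.minAreaRect(Q[:,:2].astype(np.float32)); print("hs",s[i,4],np.round(Q.mean(0),3),np.round(r[0],4),np.round(r[1],3),round(r[2],1),np.round(c[i]),g[l==i].mean(0).round())
E
```

```text
bar 250 [ 0.582 -0.     0.027] [5.826e-01 1.000e-04] [0.166 0.01 ] 54.2 [277. 230.]
bar 53 [ 0.607 -0.028  0.029] [ 0.6064 -0.0322] [0.105 0.004] 89.6 [289. 220.]
bar 545 [0.532 0.087 0.026] [0.5334 0.1038] [0.057 0.19 ] 3.2 [240. 250.]
bar 26 [0.515 0.336 0.031] [0.5171 0.3356] [0.027 0.018] 46.2 [134. 254.]
bar 34 [0.519 0.219 0.032] [0.5195 0.218 ] [0.034 0.015] 86.1 [184. 254.]
bar 27 [0.512 0.261 0.031] [0.5125 0.2613] [0.028 0.012] 57.1 [166. 256.]
bar 758 [0.441 0.145 0.028] [0.4414 0.1427] [0.022 0.213] 5.1 [214. 288.]
tray 122 [0.679 0.385 0.043] [0.6795 0.3843] [0.028 0.031] 87.4 [115. 184.]
tray 89 [ 0.61  -0.051  0.04 ] [ 0.6094 -0.0454] [0.004 0.139] 0.4 [299. 218.]
tray 1613 [0.498 0.273 0.037] [0.4764 0.2715] [0.133 0.158] 3.9 [160. 262.]
tray 785 [ 0.489 -0.065  0.04 ] [ 0.4904 -0.0652] [0.078 0.078] 46.9 [303. 270.]
high 121 [0.657 0.02  0.092] [0.6568 0.0194] [0.017 0.087] 77.9 [268. 194.]
high 150 [0.637 0.083 0.065] [0.6361 0.0809] [0.026 0.035] 1.5 [242. 204.]
high 156 [0.618 0.283 0.065] [0.6151 0.2842] [0.033 0.035] 1.4 [154. 210.]
high 92 [0.602 0.08  0.067] [
[... 1071 characters left out ...]
 [0.009 0.029] 67.6 [394. 248.] [33. 34. 34.]
hs 211 [ 0.54  -0.476  0.022] [ 0.5402 -0.4763] [0.03  0.043] 16.8 [475. 253.] [122.  69.  22.]
hs 31 [ 0.457 -0.19   0.021] [ 0.4583 -0.1898] [0.029 0.008] 1.2 [356. 285.] [65. 65. 63.]
hs 36 [ 0.46  -0.257  0.021] [ 0.46   -0.2574] [0.009 0.029] 69.9 [384. 284.] [ 87.  47. 108.]
hs 254 [ 0.448 -0.374  0.026] [ 0.4477 -0.3738] [0.04  0.041] 90.0 [433. 290.] [112. 101.  56.]
hs 192 [ 0.418 -0.477  0.022] [ 0.4181 -0.477 ] [0.042 0.031] 51.9 [475. 304.] [24. 91. 89.]
hs 85 [ 0.39  -0.167  0.018] [ 0.3889 -0.1661] [0.014 0.035] 27.8 [345. 313.] [84. 82. 80.]
hs 36 [ 0.387 -0.293  0.015] [ 0.3855 -0.2934] [0.044 0.01 ] 65.0 [398. 315.] [56. 52. 50.]
```

View pics/c1.png

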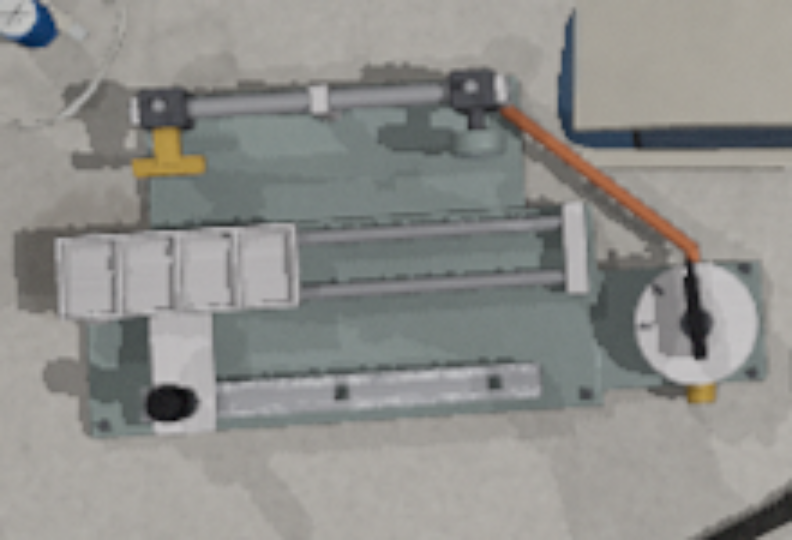

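View pics/c2.png

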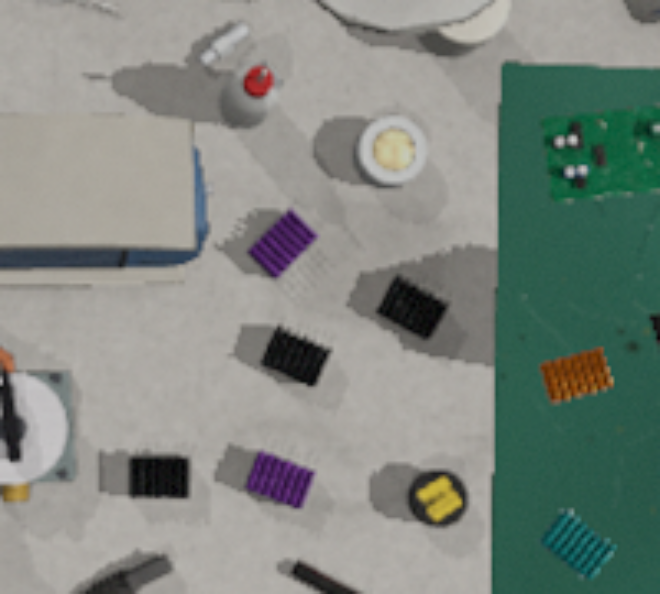

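The pictures show three black heat sinks in the top view, at about (348,284), (389,247) and (425,233). The look-alikes are purple at (386,213) and (384,285), orange at (475,254) and turquoise at (475,305). The black/yellow disc at (432,291) is not a heat sink either. The close crop c2 confirms three black finned blocks. The brass nozzle at (156,222) is on the left, where the tray stands, and the lamp is on the right. The bottle with the red cap is at (375,165).

Next I move above the knob.

Call:
servo_tool:
  rows:
    - [[-0.294, -0.261, 0.1, 0, 0, 1.087, 0.06], [-0.294, -0.261, 0.1, 0, 0, 1.087, 0.06], [-0.294, -0.261, 0.1, 0, 0, 1.087, 0.06], [-0.294, -0.261, 0.1, 0, 0, 1.087, 0.06], [-0.294, -0.261, 0.1, 0, 0, 1.087, 0.06], [-0.294, -0.261, 0.1, 0, 0, 1.087, 0.06], [-0.294, -0.261, 0.1, 0, 0, 1.087, 0.06], [-0.294, -0.261, 0.1, 0, 0, 1.087, 0.06], [-0.294, -0.261, 0.1, 0, 0, 1.087, 0.06], [-0.294, -0.261, 0.1, 0, 0, 1.087, 0.06]]

```text
clock: 1.95
tcp_pos: [0.4329, 0.2648, 0.1312]
tool_rot: [0.678, 0.735, -0.0, 0.0]
force: [-0.7, 0.4, 0.3]
gripper_width: 0.0601
gripper_force: 0.0
```

```bash
cat >> h.py <<'E'
YAW=np.radians(4.8); O=np.array([.525,.173])
def rig(x,y): c,s=np.cos(YAW),np.sin(YAW); return O+[c*x-s*y,s*x+c*y]
def delta(xy,z,yaw):  # tool y axis heading yaw (deg) -> shift along present tool axes, turn
    o=get_obs(); M=Ro.from_quat(o["tool_rot"]).as_matrix()
    a=np.radians(yaw); a0=np.arctan2(M[1,1],M[0,1]); d=(a-a0+np.pi/2)%np.pi-np.pi/2
    a=a0+d; T=np.array([[-np.sin(a),np.cos(a),0],[np.cos(a),np.sin(a),0],[0,0,-1]]).T
    print("shift",np.round(M.T@(np.r_[xy,z]-o["tcp_pos"]),4),"turn",np.round(Ro.from_matrix(M.T@T).as_rotvec(),4))
E
python3 - <<'E'
from h import *
st(); delta((.431,.265),.060,4.8); print(rig(-.085,.1))
im=optics.get_image("side"); save(im,"s1.png",(180,170,330,290),5)
E
```

```text
clk 1.95 tcp [0.4329 0.2648 0.1312] rot [-0.079  0.997 -0.     0.997  0.079 -0.001 -0.001 -0.    -1.   ] F [-0.7  0.4  0.3] w 0.0601 q [-0.94  0.34  0.33  2.06 -0.16  0.76 -0.44]
shift [ 0.0004 -0.0018  0.0712] turn [-0.0003  0.0005 -0.0043]
[0.43193032 0.26553667]
```

View pics/s1.png

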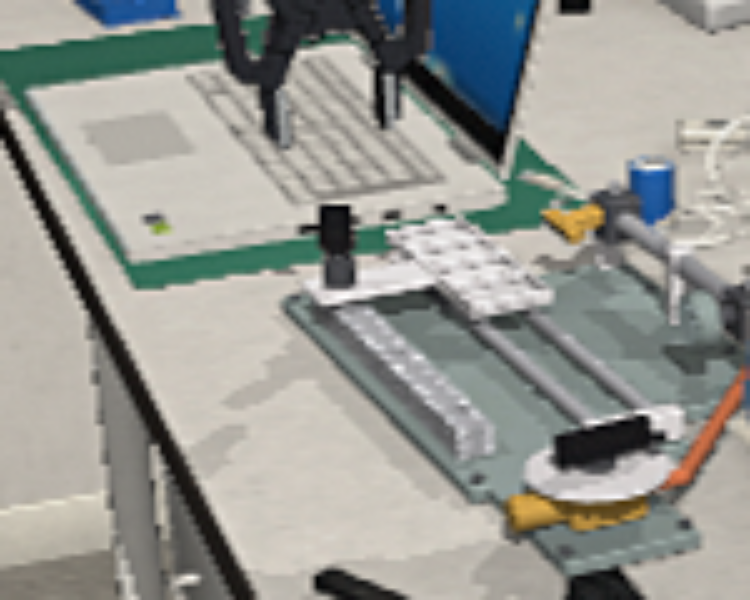

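The side crop shows the open fingers straddling the black knob, with the knob at crop (335,240). I go down and grip it.

Call:
servo_tool:
  rows:
    - [[0.0005, -0.001, 0.035, 0, 0, 0, 0.06], [0.0005, -0.001, 0.069, 0, 0, 0, 0.06], [0.0005, -0.001, 0.069, 0, 0, 0, 0.06], [0.0005, -0.001, 0.069, 0, 0, 0, 0.06], [0.0005, -0.001, 0.069, 0, 0, 0, 0], [0.0005, -0.001, 0.069, 0, 0, 0, 0], [0.0005, -0.001, 0.069, 0, 0, 0, 0], [0.0005, -0.001, 0.069, 0, 0, 0, 0], [0.0005, -0.001, 0.069, 0, 0, 0, 0], [0.0005, -0.001, 0.069, 0, 0, 0, 0]]

```text
clock: 3.0
tcp_pos: [0.4303, 0.2677, 0.0639]
tool_rot: [0.677, 0.736, 0.0, -0.001]
force: [-7.0, -0.7, 13.0]
gripper_width: 0.0221
gripper_force: 58.2
```

Call:
servo_tool:
  rows:
    - [[0, 0, -0.006, 0, 0, 0, 0], [0, 0, -0.012, 0, 0, 0, 0], [0, 0, -0.018, 0, 0, 0, 0], [0, 0, -0.018, 0, 0, 0, 0], [0, 0, -0.018, 0, 0, 0, 0]]

```text
clock: 3.5
tcp_pos: [0.4303, 0.2667, 0.08]
tool_rot: [0.677, 0.736, -0.001, -0.0]
force: [-3.5, 0.2, -8.3]
gripper_width: 0.0222
gripper_force: 59.1
```

```bash
python3 - <<'E'
from h import *
st(); im=optics.get_image("side"); save(im,"s2.png",(200,180,300,260),8)
E
```

```text
clk 3.5 tcp [0.4303 0.2667 0.08  ] rot [-0.083  0.997 -0.001  0.997  0.083 -0.001 -0.    -0.001 -1.   ] F [-3.5  0.2 -8.3] w 0.0222 q [-0.92  0.43  0.3   2.1  -0.2   0.65 -0.4 ]
```

View pics/s2.png

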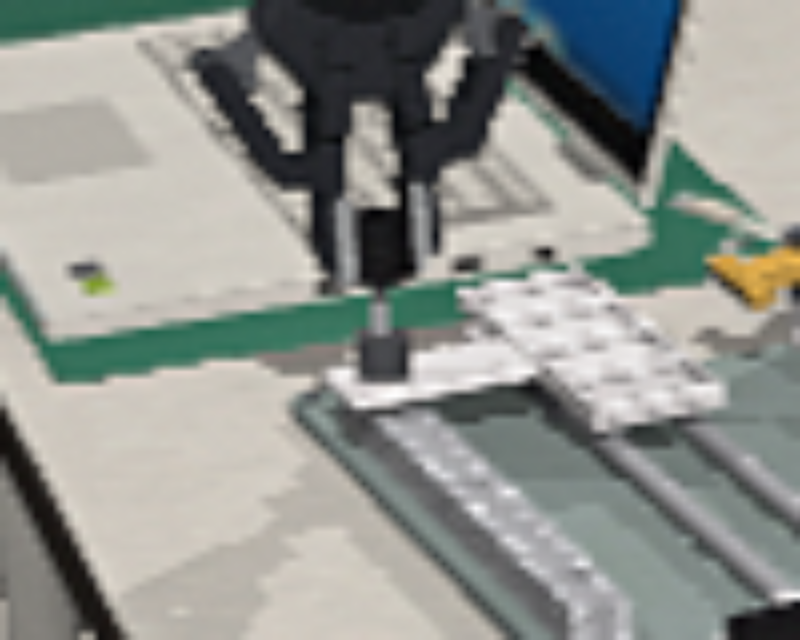

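The knob is up with its rod showing at crop (380,310). I slide to the middle.

Call:
servo_tool:
  rows:
    - [[-0.015, 0, -0.001, 0, 0, 0, 0], [-0.03, 0, -0.001, 0, 0, 0, 0], [-0.045, 0, -0.001, 0, 0, 0, 0], [-0.06, 0, -0.001, 0, 0, 0, 0], [-0.075, 0, -0.001, 0, 0, 0, 0], [-0.09, 0, -0.001, 0, 0, 0, 0], [-0.1, 0, -0.001, 0, 0, 0, 0], [-0.1, 0, -0.001, 0, 0, 0, 0], [-0.1, 0, -0.001, 0, 0, 0, 0]]

```text
clock: 4.45
tcp_pos: [0.4393, 0.1663, 0.0811]
tool_rot: [0.678, 0.735, -0.001, 0.0]
force: [-2.6, -1.5, -7.4]
gripper_width: 0.0221
gripper_force: 59.1
```

```bash
python3 - <<'E'
from h import *
st(); print(rig(-.085,0))
E
```

```text
clk 4.45 tcp [0.4393 0.1663 0.0811] rot [-0.082  0.997 -0.001  0.997  0.082 -0.001 -0.001 -0.001 -1.   ] F [-2.6 -1.5 -7.4] w 0.0221 q [-0.76  0.38  0.31  2.18 -0.2   0.61 -0.22]
[0.44029811 0.16588738]
```

Call:
servo_tool:
  rows:
    - [[0, 0, 0.008, 0, 0, 0, 0], [0, 0, 0.017, 0, 0, 0, 0], [0, 0, 0.017, 0, 0, 0, 0], [0, 0, 0.017, 0, 0, 0, 0.06], [0, 0, 0.017, 0, 0, 0, 0.06], [0, 0, 0.017, 0, 0, 0, 0.06], [0, 0, 0.017, 0, 0, 0, 0.06], [0, 0, -0.03, 0, 0, 0, 0.06], [0, 0, -0.07, 0, 0, 0, 0.06], [0, 0, -0.07, 0, 0, 0, 0.06]]

```text
clock: 5.45
tcp_pos: [0.4431, 0.1688, 0.156]
tool_rot: [0.677, 0.736, 0.005, 0.001]
force: [0.2, 0.6, 0.6]
gripper_width: 0.0599
gripper_force: 0.0
```

Call:
servo_tool:
  rows:
    - [[-0.05, 0, 0, 0, 0, 0, 0.06], [-0.1, 0, 0, 0, 0, 0, 0.06], [-0.15, 0, 0, 0, 0, 0, 0.06], [-0.2, 0, 0, 0, 0, 0, 0.06], [-0.2, 0, 0, 0, 0, 0, 0.06]]

```text
clock: 5.95
tcp_pos: [0.456, -0.0391, 0.1515]
tool_rot: [0.681, 0.732, -0.0, 0.001]
force: [-0.3, 1.1, 0.4]
gripper_width: 0.0599
gripper_force: 0.0
```

```bash
python3 - <<'E'
from h import *
st(); im=optics.get_image("top"); save(im,"t2.png",(130,190,450,330),2.5)
P=cloud(im);Z=P[...,2];g=im["img"].astype(int)
m=(abs(P[...,0]-.44)<.03)&(abs(P[...,1]-.166)<.04)&(Z>.06)&(Z<.13); print("knob",np.median(Z[m]),P[m].mean(0),P[m].min(0),P[m].max(0),m.sum())
# tray: bright pixels at z .03-.045 near expected
c,s=np.cos(YAW),np.sin(YAW); d=P[...,:2]-O; rx=c*d[...,0]+s*d[...,1]; ry=-s*d[...,0]+c*d[...,1]
m=(Z>.032)&(Z<.046)&(abs(rx)<.045)&(abs(ry)<.1); 
for a,n in((rx,"rx"),(ry,"ry")): print("tray",n,np.round(np.percentile(a[m],[0.5,2,50,98,99.5]),4))
print("tray rect",cv2.minAreaRect(P[m&(rx>-.024)][:,:2].astype(np.float32)))
D=np.load if 0 else None
for nm,(x,y) in dict(A=(.455,-.168),B=(.548,-.272),C=(.587,-.357)).items():
    m=(np.hypot(P[...,0]-x,P[...,1]-y)<.04)&(g.sum(-1)<150)&(Z>.006)
    k,l,ss,cc=cv2.connectedComponentsWithStats(cv2.morphologyEx(m.astype(np.uint8),cv2.MORPH_CLOSE,np.ones((3,3))))
    i=1+np.argmax(ss[1:,4]); mm=(l==i); v,u=np.nonzero(mm)
    K=im["K"]; C=-im["R"].T@im["t"]
    r=np.stack([(u-K[0,2])/K[0,0],(v-K[1,2])/K[1,1],np.ones(len(u))],-1)@im["R"]; X=C+r*((.022-C[2])/r[:,2])[:,None]
    q=cv2.minAreaRect(X[:,:2].astype(np.float32)); print(nm,mm.sum(),X.mean(0).round(4),np.round(q[0],4),np.round(q[1],4),round(q[2],1), np.percentile(Z[mm],[5,50,95]).round(3))
E
```

```text
clk 5.95 tcp [ 0.456  -0.0391  0.1515] rot [-0.072  0.997  0.001  0.997  0.072 -0.002 -0.002  0.001 -1.   ] F [-0.3  1.1  0.4] w 0.0599 q [-0.47  0.24  0.48  2.16 -0.15  0.77  0.18]
knob 0.0886991058510714 [0.43937046 0.16481938 0.08728715] [0.42911441 0.15378959 0.06805782] [0.44967243 0.17819598 0.09625676] 102
tray rx [-0.044  -0.041  -0.0034  0.0249  0.0257]
tray ry [-0.0761 -0.0742  0.0005  0.0764  0.0785]
tray rect ((0.5270587205886841, 0.16495303809642792), (0.050564322620630264, 0.17491097748279572), 4.801800727844238)
A 192 [ 0.4575 -0.1722  0.022 ] [ 0.4567 -0.1721] [0.0261 0.0383] 1.5 [0.001 0.01  0.026]
B 188 [ 0.547  -0.2685  0.022 ] [ 0.5475 -0.2685] [0.0413 0.0271] 66.7 [0.002 0.011 0.027]
C 201 [ 0.585 -0.354  0.022] [ 0.585  -0.3541] [0.0419 0.0293] 61.6 [0.002 0.014 0.026]
```

View pics/t2.png

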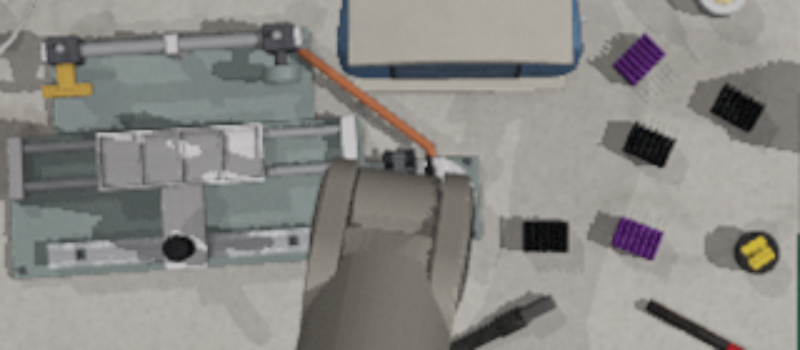

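The tray is at the middle with its knob top at 89 mm, so the pin is home. The three black heat sinks are where I estimated, at t2 pixels (545,236), (648,145) and (737,108). Next is heat sink A.

Call:
servo_tool:
  rows:
    - [[-0.04, -0.01, 0, 0, 0, -0.15, 0.06], [-0.08, -0.01, 0, 0, 0, -0.3, 0.06], [-0.132, -0.01, 0.03, 0, 0, -0.45, 0.06], [-0.132, -0.01, 0.06, 0, 0, -0.6, 0.06], [-0.132, -0.01, 0.08, 0, 0, -0.75, 0.06], [-0.132, -0.01, 0.08, 0, 0, -0.9, 0.06], [-0.132, -0.01, 0.08, 0, 0, -1.05, 0.06], [-0.132, -0.01, 0.08, 0, 0, -1.2, 0.06], [-0.132, -0.01, 0.08, 0, 0, -1.35, 0.06], [-0.132, -0.01, 0.08, 0, 0, -1.5, 0.06]]

```text
clock: 7.0
tcp_pos: [0.4576, -0.1628, 0.071]
tool_rot: [0.021, 1.0, 0.0, 0.0]
force: [-0.0, -0.3, -0.6]
gripper_width: 0.0599
gripper_force: 0.0
```

```bash
python3 - <<'E'
from h import *
st(); delta((.457,-.172),.004,91.5)
E
```

```text
clk 7.0 tcp [ 0.4576 -0.1628  0.071 ] rot [-0.999  0.041  0.     0.041  0.999  0.001 -0.     0.001 -1.   ] F [-0.  -0.3 -0.6] w 0.0599 q [ 0.11  0.4   0.12  2.14 -0.09  0.6   1.82]
shift [ 0.0002 -0.0093  0.067 ] turn [ 0.0007  0.     -0.0677]
```

Call:
servo_tool:
  rows:
    - [[0, -0.009, 0.03, 0, 0, -0.065, 0.06], [0, -0.009, 0.055, 0, 0, -0.065, 0.06], [0, -0.009, 0.067, 0, 0, -0.065, 0.06], [0, -0.009, 0.067, 0, 0, -0.065, 0.06], [0, -0.009, 0.067, 0, 0, -0.065, 0], [0, -0.009, 0.067, 0, 0, -0.065, 0], [0, -0.009, 0.067, 0, 0, -0.065, 0], [0, -0.009, 0.067, 0, 0, -0.065, 0], [0, -0.009, 0.067, 0, 0, -0.065, 0]]

```text
clock: 7.9
tcp_pos: [0.4574, -0.1734, 0.0052]
tool_rot: [-0.008, 1.0, -0.0, 0.001]
force: [-0.8, 1.5, 6.8]
gripper_width: 0.0402
gripper_force: 61.5
```

Call:
servo_tool:
  rows:
    - [[0, 0, -0.03, 0, 0, 0, 0], [0, 0, -0.07, 0, 0, 0, 0], [0, 0, -0.12, 0, 0, 0, 0], [0, 0, -0.12, 0, 0, 0, 0]]

```text
clock: 8.3
tcp_pos: [0.4605, -0.1747, 0.1302]
tool_rot: [-0.007, 1.0, -0.001, 0.005]
force: [1.4, -0.5, -0.0]
gripper_width: 0.0398
gripper_force: 60.9
```

```bash
python3 - <<'E'
from h import *
st(); O=np.array([.5245,.1725]); import h; h.O=O
delta(rig(0,.057),.1,4.8); print(rig(0,.057),rig(0,.019),rig(0,-.019),rig(0,-.057))
im=optics.get_image("side"); save(im,"a1.png",(250,210,350,290),6)
E
```

```text
clk 8.3 tcp [ 0.4605 -0.1747  0.1302] rot [-1.    -0.014  0.011 -0.015  1.    -0.002 -0.011 -0.003 -1.   ] F [ 1.4 -0.5 -0. ] w 0.0398 q [ 0.12  0.31  0.13  2.09 -0.06  0.73  1.88]
shift [-0.0648  0.4032  0.0299] turn [0.0061 0.0107 1.5015]
[0.51973036 0.22930009] [0.52291012 0.19143336] [0.52608988 0.15356664] [0.52926964 0.11569991]
```

View pics/a1.png

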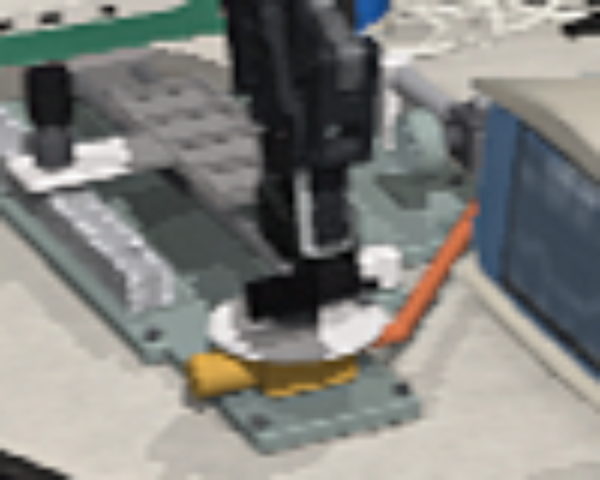

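The heat sink is held, its dark block showing at crop (300,285) above the dial. I carry it to pocket 3.

Call:
servo_tool:
  rows:
    - [[-0.02, 0.04, 0, 0, 0, 0.15, 0], [-0.03, 0.085, 0, 0, 0, 0.3, 0], [-0.04, 0.13, 0, 0, 0, 0.45, 0], [-0.05, 0.175, 0, 0, 0, 0.6, 0], [-0.06, 0.22, 0, 0, 0, 0.75, 0], [-0.065, 0.265, 0, 0, 0, 0.9, 0], [-0.065, 0.31, 0, 0, 0, 1.05, 0], [-0.065, 0.355, 0.01, 0, 0, 1.2, 0], [-0.065, 0.403, 0.02, 0, 0, 1.35, 0], [-0.065, 0.403, 0.03, 0, 0, 1.5, 0]]

```text
clock: 9.35
tcp_pos: [0.5134, 0.2393, 0.0926]
tool_rot: [0.654, 0.756, 0.001, -0.001]
force: [0.0, -0.4, -0.5]
gripper_width: 0.0402
gripper_force: 60.8
```

Call:
servo_tool:
  rows:
    - [[0, 0, 0, 0, 0, 0, 0], [0, 0, 0, 0, 0, 0, 0], [0, 0, 0, 0, 0, 0, 0]]

```text
clock: 9.65
tcp_pos: [0.5158, 0.2287, 0.0944]
tool_rot: [0.656, 0.755, -0.0, 0.0]
force: [-0.1, -0.0, -0.1]
gripper_width: 0.0403
gripper_force: 60.8
```

```bash
sed -i 's/O=np.array(\[.525,.173\])/O=np.array([.5245,.1725])/' h.py; python3 - <<'E'
from h import *
st(); delta(rig(0,.057),.040,4.8)
E
```

```text
clk 9.65 tcp [0.5158 0.2287 0.0944] rot [-0.139  0.99  -0.     0.99   0.139 -0.001 -0.001 -0.    -1.   ] F [-0.1 -0.  -0.1] w 0.0403 q [-0.79  0.48  0.33  1.96 -0.23  0.74 -0.18]
shift [0.0001 0.004  0.0544] turn [-0.0001  0.0007  0.0557]
```

Call:
servo_tool:
  rows:
    - [[0, 0.004, 0, 0, 0, 0.056, 0], [0, 0.004, 0.02, 0, 0, 0.056, 0], [0, 0.004, 0.04, 0, 0, 0.056, 0], [0, 0.004, 0.048, 0, 0, 0.056, 0], [0, 0.004, 0.054, 0, 0, 0.056, 0], [0, 0.004, 0.054, 0, 0, 0.056, 0], [0, 0.004, 0.054, 0, 0, 0.056, 0]]

```text
clock: 10.35
tcp_pos: [0.519, 0.231, 0.0424]
tool_rot: [0.677, 0.736, 0.0, -0.001]
force: [-7.3, 0.6, 17.0]
gripper_width: 0.0399
gripper_force: 65.7
```

Call:
servo_tool:
  rows:
    - [[0, 0, -0.001, 0, 0, 0, 0.06], [0, 0, -0.001, 0, 0, 0, 0.06], [0, 0, -0.001, 0, 0, 0, 0.06], [0, 0, -0.03, 0, 0, 0, 0.06], [0, 0, -0.08, 0, 0, 0, 0.06], [-0.05, -0.03, -0.08, 0, 0, 0, 0.06], [-0.1, -0.05, -0.08, 0, 0, 0, 0.06], [-0.15, -0.05, -0.08, 0, 0, 0, 0.06], [-0.2, -0.05, -0.08, 0, 0, 0, 0.06], [-0.25, -0.05, -0.08, 0, 0, 0, 0.06]]

```text
clock: 11.35
tcp_pos: [0.4892, -0.0129, 0.1206]
tool_rot: [0.677, 0.736, 0.0, 0.0]
force: [1.0, 0.2, 0.2]
gripper_width: 0.0603
gripper_force: 0.0
```

Call:
servo_tool:
  rows:
    - [[-0.05, 0.02, 0, 0, 0, 0, 0.06], [-0.1, 0.04, 0, 0, 0, -0.15, 0.06], [-0.15, 0.06, 0, 0, 0, -0.3, 0.06], [-0.16, 0.07, 0, 0, 0, -0.45, 0.06], [-0.16, 0.07, 0, 0, 0, -0.6, 0.06], [-0.16, 0.07, 0, 0, 0, -0.75, 0.06], [-0.16, 0.07, 0, 0, 0, -0.9, 0.06], [-0.16, 0.07, 0, 0, 0, -1.05, 0.06], [-0.16, 0.07, 0, 0, 0, -1.05, 0.06]]

```text
clock: 12.25
tcp_pos: [0.5724, -0.1651, 0.1202]
tool_rot: [0.217, 0.976, 0.0, -0.0]
force: [0.5, 1.0, 0.0]
gripper_width: 0.0597
gripper_force: 0.0
```

```bash
cat >> h.py <<'E'
def seats(im):
    P=cloud(im);Z=P[...,2];c,s=np.cos(YAW),np.sin(YAW); d=P[...,:2]-O; rx=c*d[...,0]+s*d[...,1]; ry=-s*d[...,0]+c*d[...,1]
    g=im["img"].astype(int).sum(-1); m=(Z>.045)&(abs(rx)<.05)&(abs(ry)<.2)&(g<200)
    k,l,ss,cc=cv2.connectedComponentsWithStats(cv2.morphologyEx(m.astype(np.uint8),cv2.MORPH_CLOSE,np.ones((3,3))))
    for i in range(1,k):
        if ss[i,4]>30:
            q=(l==i)&m; print("seat n",ss[i,4],"rx",np.round(np.percentile(rx[q],[1,50,99]),3),"ry",np.round(np.percentile(ry[q],[1,50,99]),3),"z",np.round(np.percentile(Z[q],[5,50,90,98]),4))
    m=(abs(rx+.085)<.02)&(abs(ry)<.13)&(Z>.06)&(Z<.13)
    if m.any(): print("knob top",np.round(np.percentile(Z[m],80),4),"ry",np.round(np.mean(ry[m]),4))
E
python3 - <<'E'
from h import *
st(); im=optics.get_image("top"); seats(im); save(im,"t3.png",(130,190,450,330),2.5); delta((.548,-.2695),.004,66.7)
E
```

```text
clk 12.25 tcp [ 0.5724 -0.1651  0.1202] rot [-0.906  0.423 -0.     0.423  0.906  0.     0.     0.    -1.   ] F [0.5 1.  0. ] w 0.0597 q [ 0.05  0.48  0.17  1.86 -0.11  0.82  1.4 ]
seat n 221 rx [-0.021 -0.001  0.019] ry [0.04  0.053 0.072] z [0.0456 0.0549 0.0624 0.0637]
knob top 0.0907 ry -0.001
shift [-0.0225 -0.1049  0.1162] turn [ 0.0002 -0.0002 -0.0341]
```

View pics/t3.png

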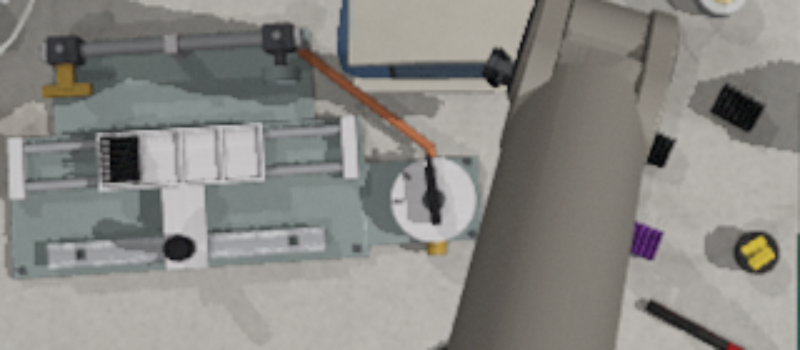

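```bash
python3 - <<'E'
from h import *
from numpy import round as r
c,s=np.cos(YAW),np.sin(YAW)
for n in("top","side"):
    Zs=[]
    for _ in range(4):
        im=optics.get_image(n); P=cloud(im); Zs.append(P)
    P=np.median(Zs,0); Z=P[...,2]; d=P[...,:2]-O; rx=c*d[...,0]+s*d[...,1]; ry=-s*d[...,0]+c*d[...,1]
    for a in np.arange(.032,.085,.005):
        q=(abs(rx)<.018)&(abs(ry-a)<.0025)&(Z>.02)&(Z<.09)
        print(n,round(a,3),q.sum(),r(np.percentile(Z[q],[10,50,80,95]),4) if q.any() else "")
    for a in np.arange(-.03,.035,.006):
        q=(abs(ry-.056)<.012)&(abs(rx-a)<.003)&(Z>.02)&(Z<.09)
        print(n,"x",round(a,3),q.sum(),r(np.percentile(Z[q],[10,50,80,95]),4) if q.any() else "")
save(im,"s3.png",(225,190,315,255),8)
E
```

```text
top 0.032 31 [0.0323 0.0347 0.0353 0.0358]
top 0.037 43 [0.0335 0.0354 0.0398 0.0426]
top 0.042 42 [0.0427 0.0452 0.0547 0.0633]
top 0.047 30 [0.0417 0.0441 0.0595 0.0635]
top 0.052 30 [0.0404 0.0422 0.0583 0.061 ]
top 0.057 32 [0.0402 0.0419 0.0587 0.0605]
top 0.062 30 [0.0386 0.0415 0.0588 0.0606]
top 0.067 33 [0.0377 0.0398 0.0568 0.0593]
top 0.072 27 [0.0328 0.0346 0.0549 0.0573]
top 0.077 29 [0.034  0.0392 0.0407 0.0414]
top 0.082 4 [0.0249 0.0256 0.0268 0.0273]
top x -0.03 7 [0.0361 0.0396 0.0416 0.0422]
top x -0.024 26 [0.0342 0.0381 0.0416 0.044 ]
top x -0.018 24 [0.0394 0.0423 0.0578 0.064 ]
top x -0.012 25 [0.0391 0.0426 0.0581 0.0608]
top x -0.006 24 [0.0389 0.0458 0.0584 0.0601]
top x -0.0 28 [0.0399 0.0433 0.0584 0.0609]
top x 0.006 23 [0.0391 0.0441 0.0603 0.0619]
top x 0.012 30 [0.0382 0.0432 0.0595 0.061 ]
top x 0.018 29 [0.0404 0.0445 0.0594 0.0622]
top x 0.024 15 [0.0377 0.0392 0.0412 0.0419]
top x 0.03 0 
side 0.032 9 [0.0323 0.0329 0.0335 0.0375]
side 0.037 15 [0.0338 0.0373 0.039  0.0411]
side 0.042 38 [0.0321 0.042  0.0543 0.0615]
side 0.047 32 [0.0419 0.0492 0.0547 0.0588]
side 0.052 23 [0.042  0.0515 0.0572 0.0588]
side 0.057 8 [0.0414 0.0561 0.0581 0.0594]
side 0.062 3 [0.0562 0.0571 0.0576 0.0579]
side 0.067 1 [0.0558 0.0558 0.0558 0.0558]
side 0.072 5 [0.0532 0.054  0.055  0.0557]
side 0.077 0 
side 0.082 0 
side x -0.03 13 [0.0243 0.0342 0.0385 0.0392]
side x -0.024 21 [0.0394 0.0485 0.056  0.0576]
side x -0.018 13 [0.0381 0.0489 0.0548 0.0572]
side x -0.012 13 [0.0439 0.0517 0.0571 0.0587]
side x -0.006 9 [0.0419 0.0499 0.0572 0.0581]
side x -0.0 12 [0.0444 0.0508 0.0558 0.0579]
side x 0.006 7 [0.0427 0.0515 0.0577 0.0593]
side x 0.012 10 [0.04   0.0497 0.055  0.0583]
side x 0.018 8 [0.0428 0.0562 0.0596 0.0613]
side x 0.024 3 [0.0345 0.0357 0.0371 0.0378]
side x 0.03 0
```

View pics/s3.png

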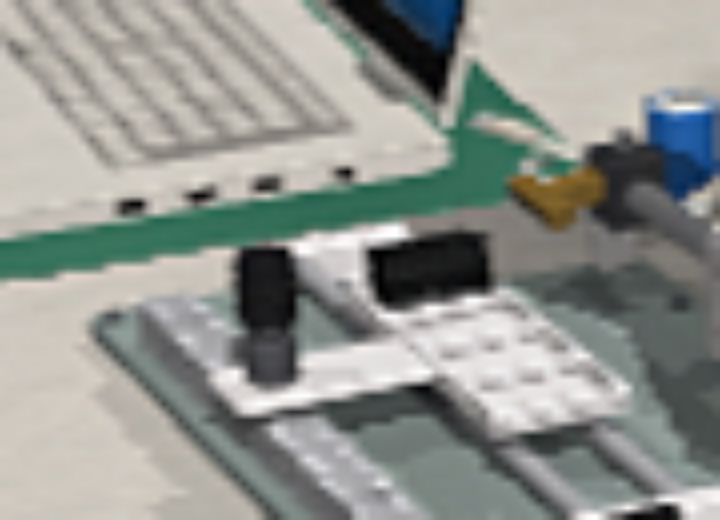

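Heat sink A is tilted about 0.2 rad because its right edge sits on the divider. I'll regrasp it and shift it a few millimetres in +y.

```bash
python3 - <<'E'
from h import *
delta((.50,.0),.12,4.8);delta(rig(0,.055),.10,4.8)
E
```

```text
shift [0.1355 0.1182 0.0003] turn [-1.000e-04  0.000e+00  1.049e+00]
shift [0.2139 0.3324 0.0202] turn [-1.000e-04  0.000e+00  1.049e+00]
```

Call:
servo_tool:
  rows:
    - [[0.04, 0.02, 0, 0, 0, 0.15, 0.06], [0.08, 0.05, 0, 0, 0, 0.3, 0.06], [0.115, 0.085, 0, 0, 0, 0.45, 0.06], [0.135, 0.118, 0, 0, 0, 0.6, 0.06], [0.155, 0.165, 0, 0, 0, 0.75, 0.06], [0.175, 0.21, 0, 0, 0, 0.9, 0.06], [0.19, 0.255, 0, 0, 0, 1.049, 0.06], [0.214, 0.3, 0, 0, 0, 1.049, 0.06], [0.214, 0.332, 0.02, 0, 0, 1.049, 0.06], [0.214, 0.332, 0.02, 0, 0, 1.049, 0.06]]

```text
clock: 13.7
tcp_pos: [0.5185, 0.2336, 0.0984]
tool_rot: [0.674, 0.739, 0.0, -0.001]
force: [-0.2, -1.0, -0.3]
gripper_width: 0.06
gripper_force: 0.0
```

Call:
servo_tool:
  rows:
    - [[0, 0, 0, 0, 0, 0, 0.06], [0, 0, 0, 0, 0, 0, 0.06], [0, 0, 0.03, 0, 0, 0, 0.06], [0, 0, 0.055, 0, 0, 0, 0.06], [0, 0, 0.055, 0, 0, 0, 0.06]]

```text
clock: 14.2
tcp_pos: [0.5175, 0.2241, 0.0433]
tool_rot: [0.678, 0.735, -0.002, -0.001]
force: [-0.9, -0.8, 0.5]
gripper_width: 0.0601
gripper_force: 0.0
```

```bash
python3 - <<'E'
from h import *
st();delta(rig(0,.055),.045,4.8)
E
```

```text
clk 14.2 tcp [0.5175 0.2241 0.0433] rot [-0.082  0.997 -0.004  0.997  0.082 -0.003 -0.002 -0.005 -1.   ] F [-0.9 -0.8  0.5] w 0.0601 q [-0.74  0.56  0.29  1.97 -0.26  0.64 -0.21]
shift [ 0.003   0.0026 -0.0017] turn [-0.0045  0.0025 -0.002 ]
```

Call:
servo_tool:
  rows:
    - [[0, 0.0025, -0.001, 0, 0, 0, 0], [0, 0.0025, -0.001, 0, 0, 0, 0], [0, 0.0025, -0.001, 0, 0, 0, 0], [0, 0.0025, -0.001, 0, 0, 0, 0], [0, 0.0025, -0.006, 0, 0, 0, 0], [0.003, 0.0025, -0.008, 0, 0, 0, 0], [0.006, 0.0025, -0.008, 0, 0, 0, 0], [0.006, 0.0025, -0.008, 0, 0, 0, 0], [0.006, 0.0025, -0.008, 0, 0, 0, 0], [0.006, 0.0025, -0.008, 0, 0, 0, 0]]

```text
clock: 15.2
tcp_pos: [0.5221, 0.2338, 0.0538]
tool_rot: [0.677, 0.736, 0.001, 0.0]
force: [0.2, 2.1, 3.9]
gripper_width: 0.04
gripper_force: 61.0
```

```bash
python3 - <<'E'
from h import *
st();delta(rig(0,.057),.045,4.8)
im=optics.get_image("side"); save(im,"s4.png",(225,190,315,255),8)
E
```

```text
clk 15.2 tcp [0.5221 0.2338 0.0538] rot [-0.085  0.996  0.002  0.996  0.085  0.001  0.001  0.002 -1.   ] F [0.2 2.1 3.9] w 0.04 q [-0.76  0.55  0.3   1.96 -0.25  0.66 -0.22]
shift [-0.0043 -0.0028  0.0088] turn [ 0.0016 -0.0011  0.0009]
```

View pics/s4.png

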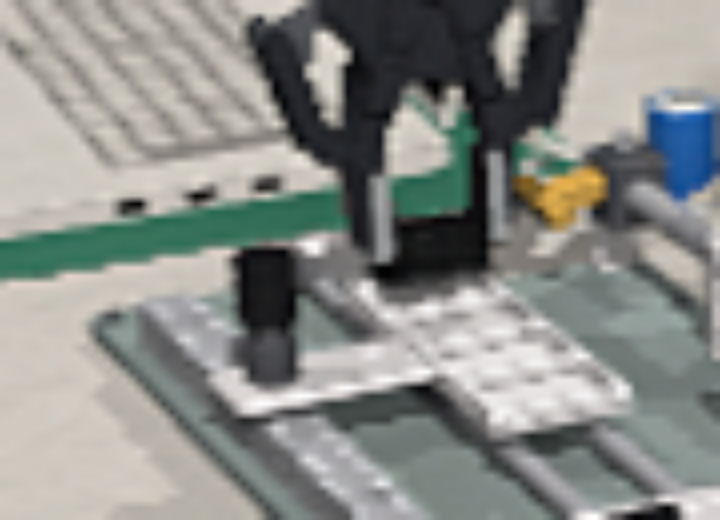

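The heat sink is held, lifted clear above pocket 3. I lower and release it.

Call:
servo_tool:
  rows:
    - [[0, 0, 0.005, 0, 0, 0, 0], [0, 0, 0.01, 0, 0, 0, 0], [0, 0, 0.01, 0, 0, 0, 0], [0, 0, 0.01, 0, 0, 0, 0.06], [0, 0, 0.01, 0, 0, 0, 0.06], [0, 0, 0.01, 0, 0, 0, 0.06], [0, 0, -0.03, 0, 0, 0, 0.06], [0, 0, -0.07, 0, 0, 0, 0.06], [-0.05, -0.03, -0.07, 0, 0, 0, 0.06], [-0.1, -0.05, -0.07, 0, 0, 0, 0.06]]

```text
clock: 16.25
tcp_pos: [0.4835, 0.1412, 0.1239]
tool_rot: [0.675, 0.738, 0.001, 0.0]
force: [0.5, -1.0, 0.0]
gripper_width: 0.0597
gripper_force: 0.0
```

Call:
servo_tool:
  rows:
    - [[-0.05, 0, 0, 0, 0, 0, 0.06], [-0.1, 0, 0, 0, 0, -0.15, 0.06], [-0.15, 0, 0, 0, 0, -0.3, 0.06], [-0.2, 0, 0, 0, 0, -0.45, 0.06], [-0.25, 0, 0, 0, 0, -0.6, 0.06], [-0.29, 0, 0, 0, 0, -0.75, 0.06], [-0.33, 0.01, 0, 0, 0, -0.9, 0.06], [-0.38, 0.02, 0, 0, 0, -1.05, 0.06], [-0.38, 0.02, 0, 0, 0, -1.08, 0.06], [-0.38, 0.02, 0, 0, 0, -1.08, 0.06]]

```text
clock: 17.25
tcp_pos: [0.5349, -0.2386, 0.1225]
tool_rot: [0.203, 0.979, -0.0, -0.001]
force: [0.1, 0.7, 0.0]
gripper_width: 0.0598
gripper_force: 0.0
```

```bash
cat >> h.py <<'E'
from scipy.optimize import minimize
def prof(im,lo,hi):
    # plane of the dark top (fin tops and gaps) in a pocket: heights along ry and rx
    P=cloud(im);Z=P[...,2];c,s=np.cos(YAW),np.sin(YAW); d=P[...,:2]-O; rx=c*d[...,0]+s*d[...,1]; ry=-s*d[...,0]+c*d[...,1]
    for a in np.arange(lo,hi,.005):
        q=(abs(rx)<.018)&(abs(ry-a)<.0025)&(Z>.02)&(Z<.09)
        if q.any(): print(round(a,3),q.sum(),np.round(np.percentile(Z[q],[10,50,80,95]),4))
def hsfit(im,x,y,zt=.023):
    # fit the 3-D block silhouette (30x42x23) to the dark pixels: x, y, long-axis heading
    P=cloud(im); g=im["img"].astype(int); m=(np.hypot(P[...,0]-x,P[...,1]-y)<.045)&(g.sum(-1)<135)&(P[...,2]>-.01)
    k,l,ss,cc=cv2.connectedComponentsWithStats(cv2.morphologyEx(m.astype(np.uint8),cv2.MORPH_CLOSE,np.ones((3,3))))
    m=(l==1+np.argmax(ss[1:,4])); v,u=np.nonzero(m); u0,v0=u.min()-8,v.min()-8; w,h=u.max()-u0+8,v.max()-v0+8
    S=8; M=cv2.resize(m[v0:v0+h,u0:u0+w].astype(np.uint8),None,fx=S,fy=S,interpolation=cv2.INTER_NEAREST)
    def cost(p):
        a=p[2]; L=np.array([np.cos(a),np.sin(a)]); W=np.array([-L[1],L[0]]); pts=[]
        for i in(-1,1):
            for j in(-1,1):
                for zz in(zt-.023,zt): pts.append((px(im,np.r_[p[:2]+i*.021*L+j*.015*W,zz])+.5-[u0,v0])*S)
        A=np.zeros_like(M); cv2.fillConvexPoly(A,cv2.convexHull(np.array(pts).round().astype(np.int32)),1); return np.sum(A!=M)/S/S
    best=None
    for a in np.radians(range(0,180,15)):
        r=minimize(cost,[x,y,a],method="Nelder-Mead",options=dict(initial_simplex=[[x,y,a],[x+.006,y,a],[x,y+.006,a],[x,y,a+.3]]))
        if best is None or r.fun<best.fun: best=r
    p=best.x; print("fit xy",np.round(p[:2],4),"long axis deg",round(np.degrees(p[2])%180,1),"mism px",round(best.fun,1),"of",m.sum()); return p
E
python3 - <<'E'
from h import *
st(); im=optics.get_image("top"); prof(im,.032,.085); seats(im)
hsfit(im,.548,-.2695); p=hsfit(im,.586,-.3555); delta(p[:2],.06,np.degrees(p[2]))
E
```

```text
clk 17.25 tcp [ 0.5349 -0.2386  0.1225] rot [-0.917  0.398 -0.001  0.398  0.917 -0.     0.001 -0.001 -1.   ] F [0.1 0.7 0. ] w 0.0598 q [ 0.16  0.46  0.19  1.88 -0.12  0.81  1.58]
0.032 29 [0.0301 0.0332 0.0348 0.0378]
0.037 35 [0.0306 0.0339 0.0366 0.0398]
0.042 32 [0.0338 0.0377 0.041  0.0446]
0.047 49 [0.0318 0.0363 0.0581 0.0621]
0.052 39 [0.0381 0.0462 0.0586 0.0631]
0.057 29 [0.0382 0.0468 0.0582 0.0625]
0.062 38 [0.041  0.0468 0.0605 0.0637]
0.067 32 [0.0419 0.05   0.062  0.0661]
0.072 37 [0.043  0.0493 0.0619 0.0653]
0.077 13 [0.041  0.0444 0.0475 0.0487]
seat n 220 rx [-0.019  0.003  0.02 ] ry [0.045 0.062 0.077] z [0.0457 0.055  0.0637 0.0664]
knob top 0.091 ry 0.0004
fit xy [ 0.548  -0.2695] long axis deg 0.0 mism px 1.0 of 1Traceback (most recent call last):
  File "<stdin>", line 3, in <module>
  File "h.py", line 43, in hsfit
    m=(l==1+np.argmax(ss[1:,4])); v,u=np.nonzero(m); u0,v0=u.min()-8,v.min()-8; w,h=u.max()-u0+8,v.max()-v0+8
            ~~~~~~~~~^^^^^^^^^^
    return _wrapfunc(a, 'argmax', axis=axis, out=out, **kwds)
    return bound(*args, **kwds)
ValueError: attempt to get argmax of an empty sequence
```

It's now too far in +y, on the left wall. I'll go back and shift it about -5 mm, letting the arm settle this time.

```bash
python3 - <<'E'
from h import *
delta((.48,.0),.12,4.8);delta(rig(0,.0615),.10,4.8)
E
```

```text
shift [0.1446 0.1949 0.0028] turn [-7.0000e-04 -1.7000e-03  1.0773e+00]
shift [0.2016 0.4251 0.0229] turn [-7.0000e-04 -1.7000e-03  1.0773e+00]
```

Call:
servo_tool:
  rows:
    - [[0.03, 0.035, 0, 0, 0, 0.15, 0.06], [0.06, 0.075, 0, 0, 0, 0.3, 0.06], [0.09, 0.115, 0, 0, 0, 0.45, 0.06], [0.12, 0.155, 0, 0, 0, 0.6, 0.06], [0.145, 0.195, 0, 0, 0, 0.75, 0.06], [0.155, 0.24, 0, 0, 0, 0.9, 0.06], [0.165, 0.285, 0, 0, 0, 1.077, 0.06], [0.175, 0.33, 0, 0, 0, 1.077, 0.06], [0.185, 0.375, 0, 0, 0, 1.077, 0.06], [0.202, 0.425, 0.02, 0, 0, 1.077, 0.06]]

```text
clock: 18.3
tcp_pos: [0.5179, 0.2329, 0.1071]
tool_rot: [0.675, 0.738, 0.002, 0.0]
force: [0.9, -0.5, -0.3]
gripper_width: 0.0601
gripper_force: 0.0
```

Call:
servo_tool:
  rows:
    - [[0, 0, 0, 0, 0, 0, 0.06], [0, 0, 0, 0, 0, 0, 0.06], [0, 0, 0, 0, 0, 0, 0.06], [0, 0, 0, 0, 0, 0, 0.06], [0, 0, 0, 0, 0, 0, 0.06]]

```text
clock: 18.8
tcp_pos: [0.5178, 0.2266, 0.106]
tool_rot: [0.676, 0.737, 0.0, 0.0]
force: [-0.4, -0.1, -0.3]
gripper_width: 0.0601
gripper_force: 0.0
```

```bash
python3 - <<'E'
from h import *
st();delta(rig(0,.0615),.045,4.8)
im=optics.get_image("top")
hsfit(im,.548,-.2695); p=hsfit(im,.586,-.3555)
E
```

```text
clk 18.8 tcp [0.5178 0.2266 0.106 ] rot [-0.085  0.996  0.     0.996  0.085  0.     0.     0.    -1.   ] F [-0.4 -0.1 -0.3] w 0.0601 q [-0.78  0.47  0.33  1.95 -0.21  0.76 -0.24]
shift [0.007  0.0021 0.061 ] turn [ 0.0003 -0.0001  0.0012]
fit xy [ 0.5469 -0.2687] long axis deg 66.2 mism px 54.6 of 194
fit xy [ 0.5853 -0.3554] long axis deg 59.2 mism px 51.7 of 209
```

Call:
servo_tool:
  rows:
    - [[0.007, 0.002, 0.02, 0, 0, 0, 0.06], [0.007, 0.002, 0.05, 0, 0, 0, 0.06], [0.007, 0.002, 0.061, 0, 0, 0, 0.06], [0.007, 0.002, 0.061, 0, 0, 0, 0.06], [0.007, 0.002, 0.061, 0, 0, 0, 0.06], [0.007, 0.002, 0.061, 0, 0, 0, 0], [0.007, 0.002, 0.061, 0, 0, 0, 0], [0.007, 0.002, 0.061, 0, 0, 0, 0], [0.007, 0.002, 0.061, 0, 0, 0, 0], [0.007, 0.002, 0.061, 0, 0, 0, 0]]

```text
clock: 19.85
tcp_pos: [0.5198, 0.2351, 0.0457]
tool_rot: [0.676, 0.737, 0.001, 0.0]
force: [-0.6, -1.2, 6.2]
gripper_width: 0.0408
gripper_force: 59.3
```

Call:
servo_tool:
  rows:
    - [[0, 0, -0.008, 0, 0, 0, 0], [0, 0, -0.008, 0, 0, 0, 0], [-0.005, 0, -0.008, 0, 0, 0, 0], [-0.005, 0, -0.008, 0, 0, 0, 0], [-0.005, 0, -0.008, 0, 0, 0, 0], [-0.005, 0, -0.008, 0, 0, 0, 0]]

```text
clock: 20.45
tcp_pos: [0.5194, 0.2299, 0.0524]
tool_rot: [0.676, 0.737, -0.0, -0.0]
force: [-0.4, -0.6, -0.7]
gripper_width: 0.0409
gripper_force: 59.8
```

Call:
servo_tool:
  rows:
    - [[0, 0, 0.005, 0, 0, 0, 0], [0, 0, 0.01, 0, 0, 0, 0], [0, 0, 0.01, 0, 0, 0, 0], [0, 0, 0.01, 0, 0, 0, 0], [0, 0, 0.01, 0, 0, 0, 0.06], [0, 0, 0.01, 0, 0, 0, 0.06], [0, 0, 0.01, 0, 0, 0, 0.06], [0, 0, -0.03, 0, 0, 0, 0.06], [0, 0, -0.07, 0, 0, 0, 0.06], [-0.05, -0.03, -0.07, 0, 0, 0, 0.06]]

```text
clock: 21.45
tcp_pos: [0.5032, 0.1921, 0.1274]
tool_rot: [0.673, 0.74, 0.007, 0.002]
force: [0.7, -0.9, 0.2]
gripper_width: 0.06
gripper_force: 0.0
```

Call:
servo_tool:
  rows:
    - [[-0.05, 0, 0, 0, 0, -0.15, 0.06], [-0.1, 0, 0, 0, 0, -0.3, 0.06], [-0.15, 0, 0, 0, 0, -0.45, 0.06], [-0.2, 0, 0, 0, 0, -0.6, 0.06], [-0.2, 0, 0, 0, 0, -0.75, 0.06], [-0.2, 0, 0, 0, 0, -0.9, 0.06], [-0.2, 0, 0, 0, 0, -1.05, 0.06], [-0.2, 0, 0, 0, 0, -1.05, 0.06], [-0.2, 0, 0, 0, 0, -1.05, 0.06], [-0.2, 0, 0, 0, 0, -1.05, 0.06]]

```text
clock: 22.45
tcp_pos: [0.5149, -0.0141, 0.1225]
tool_rot: [0.216, 0.976, -0.0, -0.0]
force: [-0.1, -1.6, -0.1]
gripper_width: 0.0599
gripper_force: 0.0
```

```bash
cat >> h.py <<'E'
import h as _h
def med(n,k=3):
    ims=[optics.get_image(n) for _ in range(k)]; im=dict(ims[-1]); im["z_map"]=np.median([i["z_map"] for i in ims],0); return im
E
python3 - <<'E'
from h import *
st(); im=med("top"); prof(im,.032,.085); seats(im)
hsfit(im,.547,-.2687); p=hsfit(im,.5853,-.3555)
delta((.547,-.269),.06,66.5)
delta((.547,-.269),.004,66.5)
E
```

```text
clk 22.45 tcp [ 0.5149 -0.0141  0.1225] rot [-0.906  0.422 -0.     0.422  0.906 -0.     0.    -0.    -1.   ] F [-0.1 -1.6 -0.1] w 0.0599 q [-0.22  0.36  0.15  2.04 -0.08  0.75  1.12]
0.032 32 [0.032  0.034  0.0351 0.0368]
0.037 39 [0.0331 0.0348 0.0375 0.0417]
0.042 39 [0.0358 0.0405 0.0469 0.0556]
0.047 35 [0.037  0.0406 0.0557 0.0586]
0.052 31 [0.037  0.0408 0.0549 0.0572]
0.057 31 [0.0372 0.0409 0.0559 0.0583]
0.062 32 [0.036  0.0394 0.0558 0.059 ]
0.067 33 [0.0376 0.0405 0.0555 0.0592]
0.072 25 [0.0361 0.0396 0.0558 0.0569]
0.077 34 [0.0331 0.0388 0.0406 0.0425]
0.082 2 [0.0259 0.026  0.0261 0.0261]
seat n 228 rx [-0.019  0.002  0.021] ry [0.043 0.056 0.073] z [0.0469 0.0555 0.0587 0.0601]
knob top 0.0902 ry 0.0002
fit xy [ 0.5468 -0.2699] long axis deg 66.6 mism px 54.1 of 195
fit xy [ 0.5854 -0.3553] long axis deg 62.5 mism px 50.0 of 211
shift [-0.1363 -0.2179  0.0625] turn [-0.0001 -0.0001 -0.0243]
shift [-0.1363 -0.2178  0.1185] turn [-0.0001 -0.0001 -0.0243]
```

Heat sink A is flat in pocket 3: its tops are at a uniform 56-57 mm and it is centred at y 58 mm. Next is B.

Call:
servo_tool:
  rows:
    - [[-0.025, -0.04, 0, 0, 0, -0.024, 0.06], [-0.05, -0.08, 0, 0, 0, -0.024, 0.06], [-0.075, -0.12, 0, 0, 0, -0.024, 0.06], [-0.1, -0.16, 0, 0, 0, -0.024, 0.06], [-0.136, -0.2, 0.03, 0, 0, -0.024, 0.06], [-0.136, -0.218, 0.06, 0, 0, -0.024, 0.06], [-0.136, -0.218, 0.06, 0, 0, -0.024, 0.06], [-0.136, -0.218, 0.06, 0, 0, -0.024, 0.06], [-0.136, -0.218, 0.06, 0, 0, -0.024, 0.06]]

```text
clock: 23.5
tcp_pos: [0.548, -0.2679, 0.0633]
tool_rot: [0.203, 0.979, 0.0, 0.001]
force: [-0.1, -0.3, 0.1]
gripper_width: 0.0602
gripper_force: 0.0
```

```bash
python3 - <<'E'
from h import *
st(); delta((.547,-.2695),.003,66.6)
E
```

```text
clk 23.5 tcp [ 0.548  -0.2679  0.0633] rot [-0.918  0.397  0.001  0.397  0.918  0.    -0.001  0.001 -1.   ] F [-0.1 -0.3  0.1] w 0.0602 q [ 0.22  0.58  0.18  1.85 -0.15  0.72  1.64]
shift [ 0.0003 -0.0019  0.0603] turn [0.0009 0.001  0.0003]
```

Call:
servo_tool:
  rows:
    - [[0, -0.002, 0.03, 0, 0, 0, 0.06], [0, -0.002, 0.06, 0, 0, 0, 0.06], [0, -0.002, 0.06, 0, 0, 0, 0.06], [0, -0.002, 0.06, 0, 0, 0, 0.06], [0, -0.002, 0.06, 0, 0, 0, 0], [0, -0.002, 0.06, 0, 0, 0, 0], [0, -0.002, 0.06, 0, 0, 0, 0], [0, -0.002, 0.06, 0, 0, 0, 0], [0, -0.002, 0.06, 0, 0, 0, 0]]

```text
clock: 24.4
tcp_pos: [0.548, -0.2713, 0.005]
tool_rot: [0.203, 0.979, -0.0, 0.002]
force: [0.2, 1.8, 7.8]
gripper_width: 0.0403
gripper_force: 61.9
```

Call:
servo_tool:
  rows:
    - [[0, 0, -0.03, 0, 0, 0, 0], [0, 0, -0.07, 0, 0, 0, 0], [0, 0, -0.11, 0, 0, 0, 0], [0, 0, -0.11, 0, 0, 0, 0], [0, 0, -0.11, 0, 0, 0, 0]]

```text
clock: 24.9
tcp_pos: [0.5471, -0.2713, 0.1146]
tool_rot: [0.203, 0.979, -0.0, 0.002]
force: [0.9, 0.4, -1.5]
gripper_width: 0.0405
gripper_force: 61.0
```

```bash
python3 - <<'E'
from h import *
st(); delta((.5,-.05),.1,4.8);delta(rig(0,.019),.1,4.8)
im=optics.get_image("side"); save(im,"b1.png",(290,200,390,275),8)
E
```

```text
clk 24.9 tcp [ 0.5471 -0.2713  0.1146] rot [-0.917  0.398  0.004  0.398  0.917 -0.001 -0.004  0.    -1.   ] F [ 0.9  0.4 -1.5] w 0.0405 q [ 0.21  0.51  0.2   1.83 -0.13  0.82  1.63]
shift [0.1313 0.1842 0.0142] turn [0.0024 0.0031 1.0776]
shift [0.2064 0.4148 0.014 ] turn [0.0024 0.0031 1.0776]
```

View pics/b1.png

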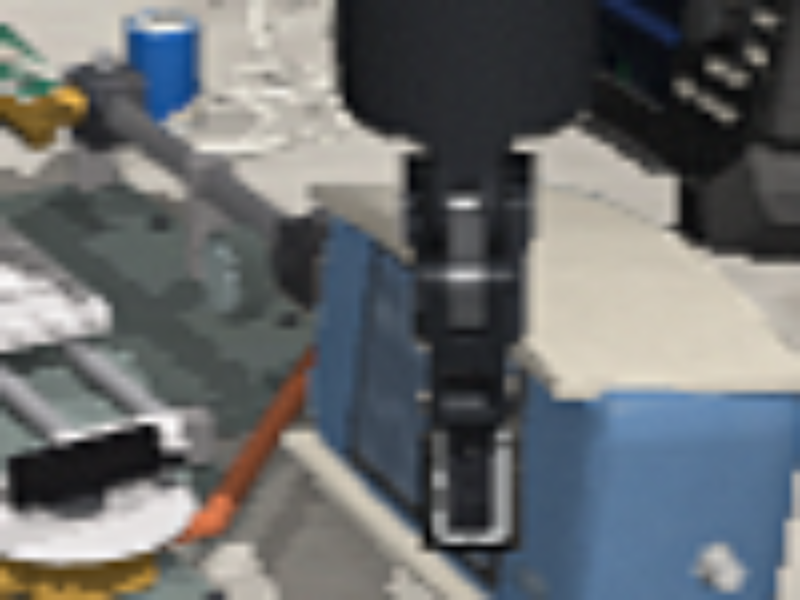

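The picture shows B held centred behind the near finger at crop (475,490). I carry it to pocket 2.

Call:
servo_tool:
  rows:
    - [[0.035, 0.03, 0, 0, 0, 0.15, 0], [0.065, 0.07, 0, 0, 0, 0.3, 0], [0.09, 0.11, 0, 0, 0, 0.45, 0], [0.11, 0.15, 0, 0, 0, 0.6, 0], [0.131, 0.184, 0, 0, 0, 0.75, 0], [0.145, 0.23, 0, 0, 0, 0.9, 0], [0.16, 0.275, 0, 0, 0, 1.077, 0], [0.175, 0.32, 0, 0, 0, 1.077, 0], [0.19, 0.37, 0, 0, 0, 1.077, 0], [0.206, 0.415, 0.014, 0, 0, 1.077, 0]]

```text
clock: 25.95
tcp_pos: [0.5226, 0.1924, 0.0992]
tool_rot: [0.677, 0.736, 0.001, 0.0]
force: [1.4, -0.3, 0.2]
gripper_width: 0.0404
gripper_force: 61.0
```

Call:
servo_tool:
  rows:
    - [[0, 0, 0, 0, 0, 0, 0], [0, 0, 0, 0, 0, 0, 0], [0, 0, 0, 0, 0, 0, 0], [0, 0, 0, 0, 0, 0, 0], [0, 0, 0, 0, 0, 0, 0]]

```text
clock: 26.45
tcp_pos: [0.5224, 0.1884, 0.0992]
tool_rot: [0.678, 0.735, -0.0, 0.0]
force: [0.0, -0.5, -0.7]
gripper_width: 0.0403
gripper_force: 61.0
```

```bash
python3 - <<'E'
from h import *
st(); delta(rig(0,.019),.04,4.8)
E
```

```text
clk 26.45 tcp [0.5224 0.1884 0.0992] rot [-0.082  0.997  0.     0.997  0.082 -0.    -0.     0.    -1.   ] F [ 0.  -0.5 -0.7] w 0.0403 q [-0.76  0.47  0.38  1.98 -0.25  0.74 -0.14]
shift [0.003  0.0008 0.0592] turn [ 0.0001  0.0002 -0.0018]
```

Call:
servo_tool:
  rows:
    - [[0.003, 0.001, 0, 0, 0, 0, 0], [0.003, 0.001, 0.025, 0, 0, 0, 0], [0.003, 0.001, 0.04, 0, 0, 0, 0], [0.003, 0.001, 0.046, 0, 0, 0, 0], [0.003, 0.001, 0.052, 0, 0, 0, 0], [0.003, 0.001, 0.057, 0, 0, 0, 0], [0.003, 0.001, 0.058, 0, 0, 0, 0], [0.003, 0.001, 0.058, 0, 0, 0, 0]]

```text
clock: 27.25
tcp_pos: [0.5233, 0.1935, 0.0435]
tool_rot: [0.677, 0.736, 0.001, -0.001]
force: [-8.3, -1.1, 23.4]
gripper_width: 0.0404
gripper_force: 65.0
```

Call:
servo_tool:
  rows:
    - [[-0.001, 0, -0.004, 0, 0, 0, 0], [-0.002, 0, -0.004, 0, 0, 0, 0], [-0.002, 0, -0.004, 0, 0, 0, 0], [-0.002, 0, -0.001, 0, 0, 0, 0], [-0.002, 0, -0.001, 0, 0, 0, 0]]

```text
clock: 27.75
tcp_pos: [0.5235, 0.1911, 0.0438]
tool_rot: [0.677, 0.736, 0.0, -0.0]
force: [-6.8, -1.0, 21.9]
gripper_width: 0.0402
gripper_force: 64.9
```

Call:
servo_tool:
  rows:
    - [[0, 0, 0, 0, 0, 0, 0.06], [0, 0, 0, 0, 0, 0, 0.06], [0, 0, 0, 0, 0, 0, 0.06], [0, 0, -0.03, 0, 0, 0, 0.06], [0, 0, -0.07, 0, 0, 0, 0.06], [-0.05, -0.03, -0.07, 0, 0, 0, 0.06], [-0.1, -0.03, -0.07, 0, 0, 0, 0.06], [-0.15, -0.03, -0.07, 0, 0, 0, 0.06], [-0.2, -0.03, -0.07, 0, 0, 0, 0.06], [-0.2, -0.03, -0.07, 0, 0, 0, 0.06]]

```text
clock: 28.75
tcp_pos: [0.5097, -0.0181, 0.1123]
tool_rot: [0.68, 0.733, -0.001, 0.001]
force: [-0.3, -0.1, -0.4]
gripper_width: 0.0596
gripper_force: 0.0
```

Call:
servo_tool:
  rows:
    - [[0, 0, 0, 0, 0, -0.15, 0.06], [0, 0, 0, 0, 0, -0.3, 0.06], [0, 0, 0, 0, 0, -0.45, 0.06], [0, 0, 0, 0, 0, -0.6, 0.06], [0, 0, 0, 0, 0, -0.75, 0.06], [0, 0, 0, 0, 0, -0.9, 0.06], [0, 0, 0, 0, 0, -1.0, 0.06], [0, 0, 0, 0, 0, -1.0, 0.06], [0, 0, 0, 0, 0, -1.0, 0.06]]

```text
clock: 29.65
tcp_pos: [0.5099, -0.0107, 0.1118]
tool_rot: [0.242, 0.97, -0.0, -0.0]
force: [0.7, 0.2, -0.2]
gripper_width: 0.0601
gripper_force: 0.0
```

```bash
python3 - <<'E'
from h import *
st(); im=med("top"); prof(im,-.005,.085); seats(im)
p=hsfit(im,.5853,-.3555)
delta((.58,-.2),.12,62.);delta(p[:2],.06,np.degrees(p[2]))
E
```

```text
clk 29.65 tcp [ 0.5099 -0.0107  0.1118] rot [-0.883  0.47  -0.001  0.47   0.883  0.     0.001 -0.    -1.   ] F [ 0.7  0.2 -0.2] w 0.0601 q [-0.25  0.37  0.18  2.06 -0.1   0.72  1.08]
-0.005 28 [0.0325 0.0342 0.0355 0.0378]
0.0 44 [0.0331 0.0355 0.0417 0.044 ]
0.005 40 [0.043  0.046  0.0567 0.0626]
0.01 34 [0.0423 0.0452 0.0605 0.0626]
0.015 30 [0.0405 0.0441 0.0596 0.0619]
0.02 29 [0.0397 0.0423 0.0589 0.0618]
0.025 32 [0.0385 0.0406 0.0575 0.0598]
0.03 24 [0.0377 0.0402 0.0569 0.0584]
0.035 27 [0.0321 0.0347 0.0543 0.0572]
0.04 34 [0.0353 0.0389 0.0415 0.0433]
0.045 41 [0.0367 0.0406 0.0556 0.0576]
0.05 32 [0.0372 0.0402 0.0555 0.0582]
0.055 30 [0.0366 0.0404 0.0571 0.0583]
0.06 35 [0.0366 0.0401 0.0558 0.0584]
0.065 29 [0.0369 0.0411 0.0546 0.057 ]
0.07 34 [0.0368 0.0397 0.0557 0.0573]
0.075 22 [0.0337 0.0369 0.0388 0.0515]
0.08 18 [0.0358 0.0394 0.0406 0.0423]
seat n 439 rx [-0.02   0.     0.021] ry [0.003 0.029 0.073] z [0.0458 0.0564 0.0616 0.063 ]
knob top 0.09 ry 0.0002
fit xy [ 0.5856 -0.3552] long axis deg 59.5 mism px 49.2 of 212
shift [-0.1505 -0.1344 -0.008 ] turn [-0.0002 -0.0002  0.0007]
shift [-0.2283 -0.2688  0.052 ] turn [-0.0002 -0.0002  0.045 ]
```

B sits on the right divider, as A did. I regrasp it and shift +4.5 mm.

```bash
python3 - <<'E'
from h import *
delta(rig(0,.016),.10,4.8);delta(rig(0,.016),.049,4.8)
E
```

```text
shift [0.0818 0.1821 0.0119] turn [-3.000e-04 -0.000e+00  9.991e-01]
shift [0.0818 0.1821 0.0629] turn [-3.000e-04 -0.000e+00  9.991e-01]
```

Call:
servo_tool:
  rows:
    - [[0.02, 0.045, 0, 0, 0, 0.15, 0.06], [0.04, 0.09, 0, 0, 0, 0.3, 0.06], [0.06, 0.135, 0, 0, 0, 0.45, 0.06], [0.082, 0.182, 0, 0, 0, 0.6, 0.06], [0.082, 0.182, 0, 0, 0, 0.75, 0.06], [0.082, 0.182, 0, 0, 0, 0.9, 0.06], [0.082, 0.182, 0, 0, 0, 1.0, 0.06], [0.082, 0.182, 0.02, 0, 0, 1.0, 0.06], [0.082, 0.182, 0.045, 0, 0, 1.0, 0.06], [0.082, 0.182, 0.063, 0, 0, 1.0, 0.06]]

```text
clock: 30.8
tcp_pos: [0.5222, 0.1886, 0.0479]
tool_rot: [0.677, 0.736, -0.0, -0.0]
force: [0.4, -0.7, -0.6]
gripper_width: 0.0599
gripper_force: 0.0
```

Call:
servo_tool:
  rows:
    - [[0, 0, 0, 0, 0, 0, 0.06], [0, 0, 0, 0, 0, 0, 0.06], [0, 0, 0, 0, 0, 0, 0], [0, 0, 0, 0, 0, 0, 0], [0, 0, 0, 0, 0, 0, 0], [0, 0, 0, 0, 0, 0, 0], [0, 0, 0, 0, 0, 0, 0]]

```text
clock: 31.5
tcp_pos: [0.5234, 0.1887, 0.0505]
tool_rot: [0.677, 0.736, 0.001, 0.0]
force: [-2.3, -0.1, 7.7]
gripper_width: 0.0399
gripper_force: 59.9
```

Call:
servo_tool:
  rows:
    - [[0, 0, -0.008, 0, 0, 0, 0], [0.002, 0, -0.008, 0, 0, 0, 0], [0.0045, 0, -0.008, 0, 0, 0, 0], [0.0045, 0, -0.008, 0, 0, 0, 0], [0.0045, 0, -0.008, 0, 0, 0, 0], [0.0045, 0, -0.008, 0, 0, 0, 0]]

```text
clock: 32.1
tcp_pos: [0.5222, 0.1928, 0.0569]
tool_rot: [0.677, 0.736, -0.0, -0.0]
force: [-0.6, -0.3, -0.7]
gripper_width: 0.0396
gripper_force: 60.6
```

Call:
servo_tool:
  rows:
    - [[0.0005, 0, 0.005, 0, 0, 0, 0], [0.0005, 0, 0.01, 0, 0, 0, 0], [0.0005, 0, 0.01, 0, 0, 0, 0], [0.0005, 0, 0.01, 0, 0, 0, 0.06], [0.0005, 0, 0.01, 0, 0, 0, 0.06], [0.0005, 0, 0.01, 0, 0, 0, 0.06], [0.0005, 0, -0.03, 0, 0, 0, 0.06], [0.0005, 0, -0.07, 0, 0, 0, 0.06], [-0.05, -0.03, -0.07, 0, 0, 0, 0.06], [-0.1, -0.03, -0.07, 0, 0, 0, 0.06]]

```text
clock: 33.1
tcp_pos: [0.4993, 0.0997, 0.1277]
tool_rot: [0.675, 0.738, 0.001, -0.0]
force: [1.0, -0.4, 0.2]
gripper_width: 0.0601
gripper_force: 0.0
```

Call:
servo_tool:
  rows:
    - [[-0.05, 0, 0, 0, 0, -0.15, 0.06], [-0.1, 0, 0, 0, 0, -0.3, 0.06], [-0.1, 0, 0, 0, 0, -0.45, 0.06], [-0.1, 0, 0, 0, 0, -0.6, 0.06], [-0.1, 0, 0, 0, 0, -0.75, 0.06], [-0.1, 0, 0, 0, 0, -0.9, 0.06], [-0.1, 0, 0, 0, 0, -0.98, 0.06], [-0.1, 0, 0, 0, 0, -0.98, 0.06], [-0.1, 0, 0, 0, 0, -0.98, 0.06]]

```text
clock: 34.0
tcp_pos: [0.5091, -0.0013, 0.1269]
tool_rot: [0.252, 0.968, -0.0, -0.0]
force: [-0.3, 0.3, -0.8]
gripper_width: 0.06
gripper_force: 0.0
```

```bash
python3 - <<'E'
from h import *
st(); im=med("top",5); prof(im,-.005,.045); seats(im)
P=cloud(im); Z=P[...,2]; g=im["img"].astype(int).sum(-1)
m=(Z>.012)&(Z<.04)&(np.hypot(P[...,0]-.586,P[...,1]+.356)<.05)&(g<200)
q=cv2.minAreaRect(P[m][:,:2].astype(np.float32)); print("C depth",P[m].mean(0),q,m.sum())
ds=optics.search_frame(im,"hs0_mid"); print([(round(d["p"],2),np.round(d["position"],4)) for d in ds])
for d in optics.silhouettes(im,"hs0_mid"):
    v,u=np.nonzero(d["mask"]); print(round(d["p"],2),u.mean().round(1),v.mean().round(1),len(u))
print("px of C est",px(im,(.586,-.356,.023)),px(im,(.591,-.356,.023)))
mm=(g<135); k,l,ss,cc=cv2.connectedComponentsWithStats(mm[215:250,405:445].astype(np.uint8)); print(ss,cc+[405,215])
p=hsfit(im,.5853,-.3555); delta((.587,-.3565),.06,61)
E
```

```text
clk 34.0 tcp [ 0.5091 -0.0013  0.1269] rot [-0.873  0.488 -0.     0.488  0.873  0.     0.    -0.    -1.   ] F [-0.3  0.3 -0.8] w 0.06 q [-0.3   0.34  0.22  2.06 -0.11  0.75  1.04]
-0.005 35 [0.0333 0.0345 0.0354 0.0366]
0.0 40 [0.0333 0.0354 0.0391 0.0413]
0.005 37 [0.0368 0.0398 0.0496 0.0584]
0.01 31 [0.0377 0.0395 0.0569 0.0581]
0.015 30 [0.0371 0.0388 0.0567 0.0581]
0.02 32 [0.0375 0.0394 0.0569 0.0585]
0.025 34 [0.0366 0.0397 0.0563 0.0581]
0.03 34 [0.0373 0.0395 0.0556 0.0576]
0.035 22 [0.0359 0.038  0.0512 0.0572]
0.04 40 [0.0338 0.039  0.0403 0.0411]
seat n 445 rx [-0.021 -0.     0.02 ] ry [0.005 0.035 0.073] z [0.0478 0.0564 0.0585 0.06  ]
knob top 0.0901 ry 0.0004
C depth [ 0.58610338 -0.35570061  0.02100081] ((0.5866885185241699, -0.3557220697402954), (0.04078276827931404, 0.028365448117256165), 62.436607360839844) 113
[(0.72, array([0.5219, 0.2321, 0.0353]))]
0.47 177.9 252.5 234
px of C est [425.59685613 232.46841789] [425.61733733 230.39672704]
[[   0    0   40   35 1186]
 [   9    9   21   18  214]] [[424.51939292 231.81365936]
 [424.39252336 233.03271028]]
fit xy [ 0.5857 -0.355 ] long axis deg 61.8 mism px 46.8 of 214
shift [-0.2405 -0.2729  0.0671] turn [-0.     -0.     -0.0007]
```

B is flat now. I go to C, gripping higher this time so its lower part stays visible.

Call:
servo_tool:
  rows:
    - [[-0.025, -0.043, 0, 0, 0, 0, 0.06], [-0.048, -0.088, 0, 0, 0, 0, 0.06], [-0.07, -0.133, 0, 0, 0, 0, 0.06], [-0.092, -0.177, 0, 0, 0, 0, 0.06], [-0.114, -0.222, 0, 0, 0, 0, 0.06], [-0.155, -0.24, 0, 0, 0, 0, 0.06], [-0.2, -0.255, 0.02, 0, 0, 0, 0.06], [-0.243, -0.272, 0.057, 0, 0, -0.017, 0.06], [-0.243, -0.272, 0.057, 0, 0, -0.017, 0.06], [-0.243, -0.272, 0.057, 0, 0, -0.017, 0.06]]

```text
clock: 35.35
tcp_pos: [0.5888, -0.3575, 0.0679]
tool_rot: [0.243, 0.97, 0.0, -0.002]
force: [-0.3, 0.1, 0.7]
gripper_width: 0.0599
gripper_force: 0.0
```

Call:
servo_tool:
  rows:
    - [[0, 0, 0, 0, 0, 0, 0.06], [0, 0, 0, 0, 0, 0, 0.06], [0, 0, 0, 0, 0, 0, 0.06]]

```text
clock: 35.65
tcp_pos: [0.5901, -0.3561, 0.0717]
tool_rot: [0.242, 0.97, 0.0, 0.001]
force: [0.8, -0.0, 0.3]
gripper_width: 0.0601
gripper_force: 0.0
```

```bash
python3 - <<'E'
from h import *
st(); delta((.5885,-.357),.009,62)
E
```

```text
clk 35.65 tcp [ 0.5901 -0.3561  0.0717] rot [-0.883  0.469  0.002  0.469  0.883 -0.    -0.002  0.001 -1.   ] F [ 0.8 -0.   0.3] w 0.0601 q [ 0.28  0.68  0.25  1.65 -0.22  0.84  1.71]
shift [ 0.0011 -0.0016  0.0627] turn [0.0007 0.0016 0.0001]
```

Call:
servo_tool:
  rows:
    - [[0.001, -0.0015, 0.03, 0, 0, 0, 0.06], [0.001, -0.0015, 0.061, 0, 0, 0, 0.06], [0.001, -0.0015, 0.061, 0, 0, 0, 0.06], [0.001, -0.0015, 0.061, 0, 0, 0, 0.06], [0.001, -0.0015, 0.061, 0, 0, 0, 0], [0.001, -0.0015, 0.061, 0, 0, 0, 0], [0.001, -0.0015, 0.061, 0, 0, 0, 0], [0.001, -0.0015, 0.061, 0, 0, 0, 0], [0.001, -0.0015, 0.061, 0, 0, 0, 0]]

```text
clock: 36.55
tcp_pos: [0.5898, -0.3587, 0.0118]
tool_rot: [0.242, 0.97, -0.0, 0.002]
force: [-0.8, 0.1, 7.1]
gripper_width: 0.0401
gripper_force: 61.2
```

Call:
servo_tool:
  rows:
    - [[0, 0, -0.03, 0, 0, 0, 0], [0, 0, -0.07, 0, 0, 0, 0], [0, 0, -0.11, 0, 0, 0, 0], [0, 0, -0.11, 0, 0, 0, 0], [0, 0, -0.11, 0, 0, 0, 0], [0, 0, -0.11, 0, 0, 0, 0]]

```text
clock: 37.15
tcp_pos: [0.5876, -0.3573, 0.1184]
tool_rot: [0.242, 0.97, 0.0, -0.001]
force: [-0.1, -0.1, -0.3]
gripper_width: 0.0397
gripper_force: 60.7
```

```bash
python3 - <<'E'
from h import *
st(); o=get_obs(); M=Ro.from_quat(o["tool_rot"]).as_matrix(); im=med("side",4); P=cloud(im)
T=(P-o["tcp_pos"])@M; g=im["img"].astype(int).sum(-1)
for a in np.arange(-.03,.02,.004):
    m=(abs(T[...,0])<.03)&(T[...,1]<.03)&(T[...,1]>-.05)&(abs(T[...,2]-a)<.002)
    if m.sum()>2: print("z",round(a,3),m.sum(),"x",np.round(np.percentile(T[m][:,0],[2,50,98]),4),"y",np.round(np.percentile(T[m][:,1],[5,50,95]),3),"br",g[m].mean().round())
u,v=px(im,o["tcp_pos"]); print(u,v); u,v=int(u),int(v); save(im,"c3.png",(u-25,v-30,u+25,v+20),12)
delta((.50,-.25),.12,62);delta((.50,-.05),.12,4.8);delta(rig(0,-.019),.12,4.8)
E
```

```text
clk 37.15 tcp [ 0.5876 -0.3573  0.1184] rot [-0.883  0.47  -0.001  0.47   0.883  0.001  0.001  0.    -1.   ] F [-0.1 -0.1 -0.3] w 0.0397 q [ 0.27  0.62  0.27  1.63 -0.2   0.92  1.7 ]
z -0.03 25 x [-0.0085  0.0012  0.0102] y [-0.037 -0.032  0.019] br 147.0
z -0.026 17 x [-0.0096  0.0011  0.0102] y [-0.036 -0.034 -0.027] br 233.0
z -0.022 16 x [-0.009  -0.      0.0101] y [-0.036 -0.034 -0.027] br 196.0
z -0.018 17 x [-0.0089  0.0053  0.0132] y [-0.037 -0.034 -0.014] br 221.0
z -0.014 20 x [-0.0088  0.001   0.0127] y [-0.037 -0.034 -0.022] br 215.0
z -0.01 34 x [-0.0064  0.0149  0.0208] y [-0.037 -0.023  0.011] br 140.0
z -0.006 21 x [-0.0085  0.0123  0.0201] y [-0.034 -0.024  0.018] br 230.0
z -0.002 14 x [-0.0087  0.0044  0.0192] y [-0.029 -0.027 -0.015] br 330.0
z 0.002 15 x [-0.007   0.0102  0.0192] y [-0.027 -0.023 -0.021] br 196.0
z 0.006 24 x [-0.0066  0.0068  0.0182] y [-0.025 -0.023 -0.021] br 50.0
z 0.01 19 x [-0.0083  0.0035  0.0191] y [-0.025 -0.023 -0.017] br 110.0
z 0.014 7 x [-0.0075 -0.0011  0.0077] y [-0.024 -0.022 -0.022] br 236.0
380.0149073711858 272.5570469292317
shift [ 0.1277  0.0537 -0.0019] turn [-0.0001 -0.0022 -0.0007]
shift [ 0.2218  0.2302 -0.0017] turn [-0.0012 -0.002   0.9976]
shift [ 0.2944  0.4221 -0.0016] turn [-0.0012 -0.002   0.9976]
```

View pics/c3.png

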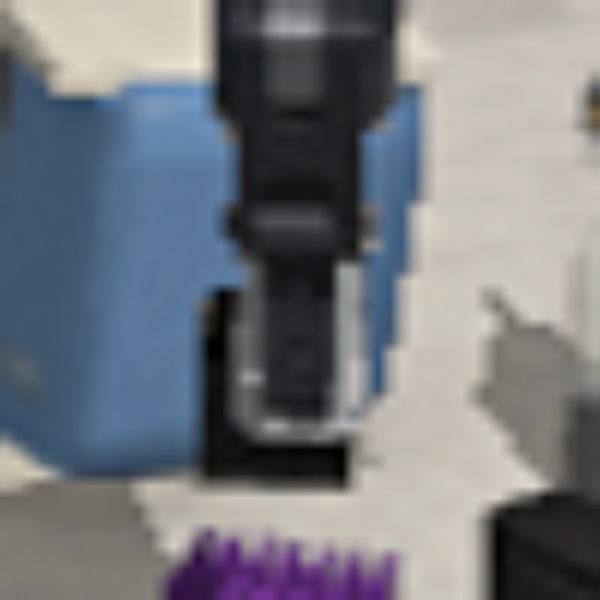

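In the crop, C spans columns 205-348 and the finger is centred at 301. So C sits about 4.5 mm toward tool +x in the grip, which matches my aim offset. I carry it to above pocket 1 and measure again there.

Call:
servo_tool:
  rows:
    - [[0.045, 0.018, 0, 0, 0, 0, 0], [0.09, 0.036, 0, 0, 0, 0.12, 0], [0.128, 0.054, 0, 0, 0, 0.25, 0], [0.15, 0.095, 0, 0, 0, 0.38, 0], [0.172, 0.138, 0, 0, 0, 0.5, 0], [0.195, 0.18, 0, 0, 0, 0.63, 0], [0.222, 0.23, 0, 0, 0, 0.75, 0], [0.24, 0.277, 0, 0, 0, 0.88, 0], [0.258, 0.324, 0, 0, 0, 0.997, 0], [0.276, 0.371, 0, 0, 0, 0.997, 0]]

```text
clock: 38.35
tcp_pos: [0.5177, 0.0937, 0.1188]
tool_rot: [0.678, 0.735, -0.0, 0.0]
force: [1.0, 0.4, -0.9]
gripper_width: 0.0394
gripper_force: 60.7
```

Call:
servo_tool:
  rows:
    - [[0.02, 0.04, 0, 0, 0, 0, 0], [0.04, 0.035, 0, 0, 0, 0, 0], [0.04, 0.035, 0, 0, 0, 0, 0]]

```text
clock: 38.65
tcp_pos: [0.549, 0.1382, 0.1181]
tool_rot: [0.675, 0.738, -0.0, -0.001]
force: [0.4, 0.3, 0.9]
gripper_width: 0.0397
gripper_force: 60.8
```

```bash
python3 - <<'E'
from h import *
st(); delta(rig(0,-.019),.12,4.8)
E
```

```text
clk 38.65 tcp [0.549  0.1382 0.1181] rot [-0.09   0.996 -0.002  0.996  0.09   0.     0.001 -0.001 -1.   ] F [0.4 0.3 0.9] w 0.0397 q [-0.71  0.47  0.46  1.94 -0.29  0.79 -0.  ]
shift [ 0.0174 -0.0215 -0.0018] turn [-0.0015 -0.0006  0.0059]
```

Call:
servo_tool:
  rows:
    - [[0.017, -0.021, 0.01, 0, 0, 0.005, 0], [0.017, -0.021, 0.02, 0, 0, 0.005, 0], [0.017, -0.021, 0.02, 0, 0, 0.005, 0], [0.017, -0.021, 0.02, 0, 0, 0.005, 0], [0.017, -0.021, 0.02, 0, 0, 0.005, 0]]

```text
clock: 39.15
tcp_pos: [0.5281, 0.1485, 0.0996]
tool_rot: [0.679, 0.734, 0.0, 0.0]
force: [0.3, -0.3, -0.7]
gripper_width: 0.0401
gripper_force: 60.8
```

```bash
python3 - <<'E'
from h import *
st(); o=get_obs(); M=Ro.from_quat(o["tool_rot"]).as_matrix(); im=med("side",6); P=cloud(im)
tcp=np.mean([get_obs()["tcp_pos"]],0)
T=(P-tcp)@M
for a in np.arange(-.014,.018,.004):
    m=(abs(T[...,0])<.04)&(abs(T[...,1])<.016)&(abs(T[...,2]-a)<.002)
    if m.sum()>2: print("z",round(a,3),m.sum(),"x",np.round(np.percentile(T[m][:,0],[5,25,50,75,95]),4))
for yy in np.arange(-.04,.041,.008):
    m=(abs(T[...,0])<.04)&(abs(T[...,1]-yy)<.004)&(T[...,2]>-.006)&(T[...,2]<.008)
    if m.sum()>2: print("y",round(yy,3),m.sum(),"x",np.round(np.percentile(T[m][:,0],[5,25,50,75]),4))
print("ry tcp",(lambda d:-np.sin(YAW)*d[0]+np.cos(YAW)*d[1])(tcp[:2]-O)); delta(rig(0,-.019),.07,4.8)
E
```

```text
clk 39.15 tcp [0.5281 0.1485 0.0996] rot [-0.078  0.997  0.001  0.997  0.078 -0.    -0.     0.001 -1.   ] F [ 0.3 -0.3 -0.7] w 0.0401 q [-0.74  0.47  0.45  2.   -0.3   0.74 -0.03]
z -0.01 17 x [-0.0099 -0.0023  0.005   0.0099  0.0145]
z -0.006 21 x [-0.0107 -0.0085 -0.0017  0.0068  0.0165]
z -0.002 12 x [-0.0109 -0.0083 -0.0025 -0.0007  0.0016]
z 0.002 11 x [-0.0083 -0.0072 -0.0039 -0.0014  0.0007]
z 0.006 15 x [-0.0132 -0.0095 -0.0069 -0.0024  0.0011]
z 0.01 17 x [-0.0152 -0.0119 -0.0095 -0.0066 -0.0006]
y -0.024 11 x [-0.012  -0.0114 -0.0095 -0.005 ]
y -0.016 8 x [-0.0132 -0.0091 -0.0058 -0.0026]
y -0.008 9 x [-0.0111 -0.0104 -0.0087 -0.0016]
y 0.0 18 x [-0.0097 -0.0078 -0.0042 -0.001 ]
y 0.008 13 x [-0.0133 -0.0069 -0.0039  0.0023]
y 0.016 14 x [-0.0138 -0.0091 -0.0076 -0.0056]
ry tcp -0.02311391039812673
shift [ 0.0041 -0.001   0.0293] turn [ 0.0004 -0.0002 -0.0047]
```

C is at +4 mm in hand and the TCP is at rig y -23 mm, so C is over pocket 1's centre. I lower it.

Call:
servo_tool:
  rows:
    - [[0, -0.001, 0.02, 0, 0, -0.005, 0], [0, -0.001, 0.036, 0, 0, -0.005, 0], [0, -0.001, 0.042, 0, 0, -0.005, 0], [0, -0.001, 0.045, 0, 0, -0.005, 0], [0, -0.001, 0.045, 0, 0, -0.005, 0], [0, -0.001, 0.045, 0, 0, -0.005, 0]]

```text
clock: 40.05
tcp_pos: [0.5267, 0.1496, 0.0547]
tool_rot: [0.677, 0.736, 0.0, 0.0]
force: [0.3, 0.8, -0.9]
gripper_width: 0.0399
gripper_force: 60.8
```

Call:
servo_tool:
  rows:
    - [[0, 0, 0.004, 0, 0, 0, 0], [0, 0, 0.007, 0, 0, 0, 0], [0, 0, 0.007, 0, 0, 0, 0]]

```text
clock: 40.35
tcp_pos: [0.5274, 0.1503, 0.0504]
tool_rot: [0.677, 0.736, 0.002, -0.001]
force: [-10.1, -0.5, 34.9]
gripper_width: 0.0396
gripper_force: 65.9
```

Call:
servo_tool:
  rows:
    - [[0, 0, -0.008, 0, 0, 0, 0], [0.002, 0, -0.008, 0, 0, 0, 0], [0.004, 0, -0.008, 0, 0, 0, 0], [0.004, 0, -0.008, 0, 0, 0, 0], [0.004, 0, -0.004, 0, 0, 0, 0], [0.004, 0, -0.001, 0, 0, 0, 0], [0.004, 0, -0.001, 0, 0, 0, 0], [0.004, 0, -0.001, 0, 0, 0, 0]]

```text
clock: 41.15
tcp_pos: [0.5257, 0.1534, 0.0477]
tool_rot: [0.677, 0.736, -0.0, -0.0]
force: [-0.6, -0.1, -0.9]
gripper_width: 0.0395
gripper_force: 62.1
```

It drops in freely, so I release.

Call:
servo_tool:
  rows:
    - [[0, 0, 0, 0, 0, 0, 0.06], [0, 0, 0, 0, 0, 0, 0.06], [0, 0, 0, 0, 0, 0, 0.06], [0, 0, -0.03, 0, 0, 0, 0.06], [0, 0, -0.07, 0, 0, 0, 0.06], [-0.04, -0.04, -0.07, 0, 0, 0, 0.06], [-0.08, -0.07, -0.07, 0, 0, 0, 0.06], [-0.12, -0.07, -0.07, 0, 0, 0, 0.06], [-0.12, -0.07, -0.07, 0, 0, 0, 0.06], [-0.12, -0.07, -0.07, 0, 0, 0, 0.06]]

```text
clock: 42.15
tcp_pos: [0.4665, 0.0273, 0.1185]
tool_rot: [0.678, 0.735, 0.0, 0.0]
force: [0.5, 0.0, -1.4]
gripper_width: 0.0601
gripper_force: 0.0
```

```bash
python3 - <<'E'
from h import *
st(); im=med("top",5); prof(im,-.045,.08); seats(im)
P=cloud(im); g=im["img"].astype(int).sum(-1); m=(P[...,2]>.012)&(P[...,2]<.04)&(g<200)&(P[...,1]<-.1)&(P[...,1]>-.5)&(P[...,0]>.4)&(P[...,0]<.68)
k,l,ss,cc=cv2.connectedComponentsWithStats(m.astype(np.uint8)); print([(np.round(cc[i]),ss[i,4],im["img"][l==i].mean(0).round()) for i in range(1,k) if ss[i,4]>20])
print(rig(-.085,0)); delta(rig(-.085,0),.11,4.8); save(im,"end1.png",(130,190,450,330),2.5)
E
```

```text
clk 42.15 tcp [0.4665 0.0273 0.1185] rot [-0.081  0.997  0.001  0.997  0.081  0.001  0.     0.001 -1.   ] F [ 0.5  0.  -1.4] w 0.0601 q [-0.62  0.32  0.51  2.17 -0.24  0.7   0.14]
-0.045 5 [0.0343 0.0348 0.0349 0.035 ]
-0.04 13 [0.0319 0.0346 0.0353 0.0359]
-0.035 22 [0.0344 0.0387 0.0411 0.0496]
-0.03 31 [0.0366 0.0392 0.0557 0.0579]
-0.025 32 [0.0379 0.04   0.0564 0.0578]
-0.02 35 [0.0371 0.0395 0.0567 0.0577]
-0.015 34 [0.0373 0.0397 0.0568 0.0581]
-0.01 35 [0.0374 0.0398 0.0544 0.057 ]
-0.005 30 [0.0373 0.0395 0.0551 0.0585]
-0.0 30 [0.0325 0.0366 0.0397 0.0411]
0.005 36 [0.0373 0.0394 0.0475 0.0572]
0.01 31 [0.0371 0.0401 0.0563 0.0581]
0.015 31 [0.0372 0.0392 0.0564 0.0583]
0.02 34 [0.0365 0.0394 0.0561 0.0578]
0.025 32 [0.037  0.0389 0.0556 0.0592]
0.03 37 [0.0371 0.04   0.0556 0.0582]
0.035 18 [0.0344 0.038  0.0546 0.057 ]
0.04 37 [0.0334 0.039  0.041  0.0425]
0.045 41 [0.0367 0.0407 0.0561 0.0574]
0.05 33 [0.0364 0.0395 0.056  0.0581]
0.055 33 [0.0365 0.0404 0.0559 0.0587]
0.06 29 [0.0377 0.041  0.0561 0.0591]
0.065 33 [0.0371 0.0396 0.055  0.0573]
0.07 33 [0.037  0.0403 0.0562 0.0581]
0.075 24 [0.0335 0.0366 0.0397 0.0429]
seat n 455 rx [-0.021 -0.     0.019] ry [-0.033 -0.004  0.033] z [0.0464 0.0563 0.0586 0.0603]
seat n 218 rx [-0.019  0.002  0.021] ry [0.043 0.055 0.072] z [0.0475 0.0561 0.0587 0.06  ]
seat n 67 rx [-0.046 -0.014 -0.004] ry [-0.17  -0.152 -0.144] z [0.1983 0.2279 0.4718 0.478 ]
knob top 0.0903 ry -0.0001
[(array([329., 220.]), np.int32(35), array([49., 57., 68.])), (array([473., 252.]), np.int32(62), array([107.,  54.,  10.])), (array([431., 290.]), np.int32(102), array([47., 46., 44.])), (array([480., 308.]), np.int32(22), array([12., 66., 65.]))]
[0.43979811 0.16538738]
shift [ 0.1378 -0.0148  0.008 ] turn [-0.     -0.0001  0.0029]
```

All three heat sinks are flat and seated, with tops about 57 mm and an even profile. No black ones are left on the bench. Next I take the knob and index to the nozzle on the left.

Call:
servo_tool:
  rows:
    - [[0.045, -0.015, 0, 0, 0, 0, 0.06], [0.09, -0.015, 0, 0, 0, 0, 0.06], [0.139, -0.015, 0, 0, 0, 0, 0.06], [0.139, -0.015, 0, 0, 0, 0, 0.06], [0.139, -0.015, 0, 0, 0, 0, 0.06], [0.139, -0.015, 0.03, 0, 0, 0, 0.06], [0.139, -0.015, 0.056, 0, 0, 0, 0.06], [0.139, -0.015, 0.056, 0, 0, 0, 0.06], [0.139, -0.015, 0.056, 0, 0, 0, 0.06]]

```text
clock: 43.3
tcp_pos: [0.4396, 0.164, 0.0622]
tool_rot: [0.677, 0.736, -0.001, 0.0]
force: [-0.2, 0.1, 0.9]
gripper_width: 0.0599
gripper_force: 0.0
```

Call:
servo_tool:
  rows:
    - [[0, 0, 0, 0, 0, 0, 0], [0, 0, 0, 0, 0, 0, 0], [0, 0, 0, 0, 0, 0, 0], [0, 0, 0, 0, 0, 0, 0], [0, 0, 0, 0, 0, 0, 0], [0, 0, 0, 0, 0, 0, 0]]

```text
clock: 43.9
tcp_pos: [0.4394, 0.1655, 0.0633]
tool_rot: [0.677, 0.736, 0.0, -0.001]
force: [-4.3, -1.5, 11.6]
gripper_width: 0.0224
gripper_force: 58.2
```

Call:
servo_tool:
  rows:
    - [[0, 0, -0.006, 0, 0, 0, 0], [0, 0, -0.012, 0, 0, 0, 0], [0, 0, -0.0185, 0, 0, 0, 0], [0, 0, -0.0185, 0, 0, 0, 0], [0, 0, -0.0185, 0, 0, 0, 0]]

```text
clock: 44.4
tcp_pos: [0.4393, 0.1654, 0.0806]
tool_rot: [0.677, 0.736, -0.0, -0.0]
force: [0.2, 0.6, -7.5]
gripper_width: 0.0222
gripper_force: 59.1
```

Call:
servo_tool:
  rows:
    - [[0.012, 0, 0, 0, 0, 0, 0], [0.024, 0, 0, 0, 0, 0, 0], [0.036, 0, 0, 0, 0, 0, 0], [0.048, 0, 0, 0, 0, 0, 0], [0.06, 0, 0, 0, 0, 0, 0], [0.072, 0, 0, 0, 0, 0, 0], [0.084, 0, 0, 0, 0, 0, 0], [0.094, 0, 0, 0, 0, 0, 0], [0.1, 0, 0, 0, 0, 0, 0], [0.1, 0, 0, 0, 0, 0, 0]]

```text
clock: 45.4
tcp_pos: [0.4303, 0.2667, 0.0805]
tool_rot: [0.676, 0.737, -0.0, -0.001]
force: [-4.3, 2.1, -6.3]
gripper_width: 0.022
gripper_force: 59.2
```

Call:
servo_tool:
  rows:
    - [[0, 0, 0, 0, 0, 0, 0], [0, 0, 0, 0, 0, 0, 0]]

```text
clock: 45.6
tcp_pos: [0.4305, 0.2651, 0.0805]
tool_rot: [0.677, 0.736, -0.0, -0.0]
force: [-6.2, 1.1, -6.8]
gripper_width: 0.0223
gripper_force: 59.2
```

Call:
servo_tool:
  rows:
    - [[0, 0, 0.008, 0, 0, 0, 0], [0, 0, 0.017, 0, 0, 0, 0], [0, 0, 0.017, 0, 0, 0, 0], [0, 0, 0.017, 0, 0, 0, 0.06], [0, 0, 0.017, 0, 0, 0, 0.06], [0, 0, 0.017, 0, 0, 0, 0.06], [0, 0, 0.017, 0, 0, 0, 0.06], [0, 0, -0.03, 0, 0, 0, 0.06], [0, 0, -0.06, 0, 0, 0, 0.06], [0, 0, -0.06, 0, 0, 0, 0.06]]

```text
clock: 46.6
tcp_pos: [0.434, 0.2665, 0.1445]
tool_rot: [0.677, 0.736, 0.004, 0.0]
force: [0.5, 1.2, -0.2]
gripper_width: 0.06
gripper_force: 0.0
```

Call:
servo_tool:
  rows:
    - [[-0.05, 0, 0, 0, 0, 0.15, 0.05], [-0.1, 0, 0, 0, 0, 0.3, 0.05], [-0.15, 0, 0, 0, 0, 0.45, 0.05], [-0.18, 0, 0, 0, 0, 0.6, 0.05], [-0.18, 0, 0, 0, 0, 0.75, 0.05], [-0.18, 0, 0, 0, 0, 0.9, 0.05], [-0.18, 0, 0, 0, 0, 1.05, 0.05], [-0.18, 0, 0, 0, 0, 1.2, 0.05], [-0.18, 0, 0, 0, 0, 1.35, 0.05], [-0.18, 0, 0, 0, 0, 1.5, 0.05]]

```text
clock: 47.6
tcp_pos: [0.4463, 0.0854, 0.1403]
tool_rot: [0.997, 0.074, 0.0, 0.0]
force: [0.6, 0.4, -0.8]
gripper_width: 0.05
gripper_force: 0.0
```

```bash
cat >> h.py <<'E'
def valve(im):
    P=cloud(im);Z=P[...,2]; v=rig(-.055,-.235); r=np.hypot(P[...,0]-v[0],P[...,1]-v[1]); g=im["img"].astype(int).sum(-1)
    m=(r<.045)&(Z>.05)&(Z<.075)&(g<220); Q=P[m][:,:2]; c=Q.mean(0); w,V=np.linalg.eigh(np.cov(Q.T)); e=V[:,1]*np.sign(V[:,1]@[1,.2])
    s=(Q-v)@e; print("valve exp",np.round(v,4),"handle centroid",np.round(c,4),m.sum(),"heading",np.degrees(np.arctan2(e[1],e[0])).round(1),"rel rig rad",(np.arctan2(e[1],e[0])-YAW).round(3),"len",s.min().round(3),s.max().round(3))
    m=(r<.05)&(Z>.034)&(Z<.045)&(g>300); print("dial",cv2.minEnclosingCircle(P[m][:,:2].astype(np.float32)),P[m].mean(0).round(4))
E
python3 - <<'E'
from h import *
st(); im=med("top",4); seats(im); valve(im); prof(im,.045,.18)
O2=O+0
delta(rig(-.055,-.235),.12,-82.7); save(im,"end2.png",(130,190,450,330),2.5)
E
```

```text
clk 47.6 tcp [0.4463 0.0854 0.1403] rot [ 0.989  0.148  0.     0.148 -0.989 -0.     0.     0.    -1.   ] F [ 0.6  0.4 -0.8] w 0.05 q [-1.09  0.34  0.92  2.2  -0.4   0.77 -1.32]
seat n 689 rx [-0.021 -0.001  0.02 ] ry [0.067 0.116 0.171] z [0.0464 0.0559 0.0585 0.0593]
knob top 0.0903 ry 0.0937
valve exp [ 0.4894 -0.0663] handle centroid [ 0.494  -0.0633] 88 heading 9.3 rel rig rad 0.079 len -0.022 0.041
dial ((0.48657235503196716, -0.0645340234041214), 0.04327786713838577) [ 0.489  -0.0653  0.0398]
0.045 27 [0.0327 0.0342 0.0354 0.0371]
0.05 27 [0.0324 0.034  0.0348 0.0356]
0.055 32 [0.0327 0.0341 0.036  0.0365]
0.06 32 [0.0321 0.0344 0.0352 0.0364]
0.065 43 [0.0355 0.0395 0.0415 0.0475]
0.07 40 [0.037  0.0393 0.054  0.0579]
0.075 35 [0.037  0.0395 0.0551 0.0574]
0.08 29 [0.0368 0.0402 0.0553 0.0563]
0.085 33 [0.0367 0.0388 0.055  0.0579]
0.09 32 [0.0372 0.0396 0.0557 0.0573]
0.095 29 [0.0374 0.0397 0.0566 0.058 ]
0.1 29 [0.0332 0.0361 0.0393 0.0415]
0.105 42 [0.0372 0.0392 0.0484 0.0588]
0.11 34 [0.038  0.0395 0.0543 0.0571]
0.115 35 [0.0367 0.0393 0.054  0.0569]
0.12 33 [0.0368 0.0403 0.056  0.059 ]
0.125 31 [0.037  0.0395 0.0565 0.0594]
0.13 33 [0.0376 0.0395 0.055  0.0582]
0.135 21 [0.0325 0.0364 0.0397 0.0563]
0.14 37 [0.0342 0.0398 0.0413 0.0539]
0.145 40 [0.0371 0.0393 0.0534 0.0582]
0.15 31 [0.0368 0.0396 0.0549 0.0578]
0.155 34 [0.0373 0.0402 0.0569 0.058 ]
0.16 30 [0.0373 0.0403 0.0567 0.0589]
0.165 32 [0.0371 0.0398 0.0567 0.0578]
0.17 29 [0.0363 0.0393 0.0564 0.0586]
0.175 28 [0.033  0.0366 0.0394 0.0405]
shift [0.0185 0.1567 0.0204] turn [0.0006 0.0002 0.0317]
```

View pics/end2.png

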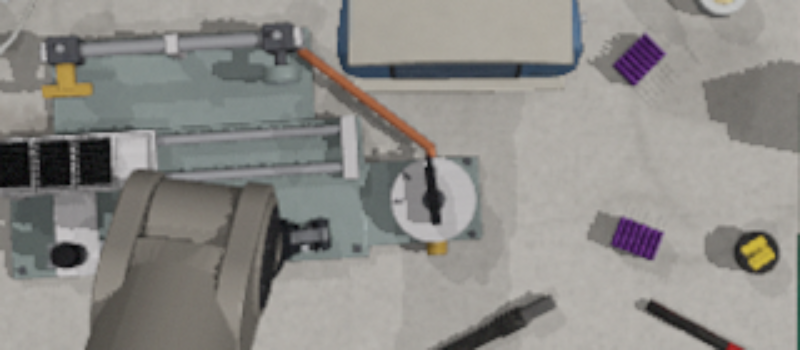

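The loaded tray is pinned at the nozzle on the left, with an even profile and the knob at its home height. The valve handle is at about (432,192), turned about 0.08 rad from shut. I go to the valve.

Call:
servo_tool:
  rows:
    - [[0.006, 0.045, 0, 0, 0, 0, 0.05], [0.012, 0.09, 0, 0, 0, 0, 0.05], [0.0185, 0.135, 0.02, 0, 0, 0, 0.05], [0.0185, 0.156, 0.03, 0, 0, 0, 0.05], [0.0185, 0.156, 0.03, 0, 0, 0, 0.05], [0.0185, 0.156, 0.03, 0, 0, 0, 0.05], [0.0185, 0.156, 0.03, 0, 0, 0, 0.05]]

```text
clock: 48.5
tcp_pos: [0.4888, -0.0644, 0.1107]
tool_rot: [0.997, 0.079, 0.0, -0.0]
force: [-0.3, 0.2, -0.2]
gripper_width: 0.0502
gripper_force: 0.0
```

```bash
python3 - <<'E'
from h import *
st(); delta((.4895,-.066),.047,-81)
E
```

```text
clk 48.5 tcp [ 0.4888 -0.0644  0.1107] rot [ 0.988  0.157  0.     0.157 -0.988  0.001  0.    -0.001 -1.   ] F [-0.3  0.2 -0.2] w 0.0502 q [-0.65  0.46  0.83  2.13 -0.5   0.75 -0.91]
shift [0.0005 0.0017 0.0637] turn [-0.0008 -0.0002  0.0009]
```

Call:
servo_tool:
  rows:
    - [[0.0005, 0.0015, 0.03, 0, 0, 0, 0.05], [0.0005, 0.0015, 0.063, 0, 0, 0, 0.05], [0.0005, 0.0015, 0.063, 0, 0, 0, 0.05], [0.0005, 0.0015, 0.063, 0, 0, 0, 0], [0.0005, 0.0015, 0.063, 0, 0, 0, 0], [0.0005, 0.0015, 0.063, 0, 0, 0, 0], [0.0005, 0.0015, 0.063, 0, 0, 0, 0], [0.0005, 0.0015, 0.063, 0, 0, 0, 0], [0.0005, 0.0015, 0.063, 0, 0, 0, 0]]

```text
clock: 49.4
tcp_pos: [0.4898, -0.0621, 0.0493]
tool_rot: [0.997, 0.079, 0.0, -0.004]
force: [-4.7, 13.8, 12.8]
gripper_width: 0.0081
gripper_force: 59.5
```

Call:
servo_tool:
  rows:
    - [[0, -0.003, 0, 0, 0, 0, 0], [0, -0.003, 0, 0, 0, -0.1, 0], [0, -0.003, 0, 0, 0, -0.2, 0], [0, -0.003, 0, 0, 0, -0.3, 0], [0, -0.003, 0, 0, 0, -0.4, 0], [0, -0.003, 0, 0, 0, -0.5, 0], [0, -0.003, 0, 0, 0, -0.6, 0], [0, -0.003, 0, 0, 0, -0.712, 0], [0, -0.003, 0, 0, 0, -0.712, 0], [0, -0.003, 0, 0, 0, -0.712, 0]]

```text
clock: 50.4
tcp_pos: [0.4898, -0.062, 0.0493]
tool_rot: [0.907, 0.421, 0.001, -0.001]
force: [-2.8, 6.2, 6.9]
gripper_width: 0.0084
gripper_force: 59.5
```

```bash
python3 - <<'E'
from h import *
st(); o=get_obs(); M=Ro.from_quat(o["tool_rot"]).as_matrix(); print("heading rel",np.arctan2(M[1,0],M[0,0])-YAW,o["ft_torque"])
im=med("side",3);P=cloud(im);Z=P[...,2]
E
```

```text
clk 50.4 tcp [ 0.4898 -0.062   0.0493] rot [ 0.645  0.764  0.001  0.764 -0.645  0.003  0.003 -0.001 -1.   ] F [-2.8  6.2  6.9] w 0.0084 q [-0.41  0.5   0.51  2.15 -0.44  0.59 -0.27]
heading rel 0.7854998100637725 [1.3230995  0.46507399 0.06062451]
```

The valve is at about 0.785 rad. I release, step aside to check it, and let it blow.

Call:
servo_tool:
  rows:
    - [[0, 0, 0, 0, 0, 0, 0.05], [0, 0, 0, 0, 0, 0, 0.05], [0, 0, 0, 0, 0, 0, 0.05], [0, 0, -0.04, 0, 0, 0, 0.05], [0, 0, -0.08, 0, 0, 0, 0.05], [0, 0.04, -0.08, 0, 0, 0, 0.05], [0, 0.09, -0.08, 0, 0, 0, 0.05], [-0.04, 0.12, -0.08, 0, 0, 0, 0.05], [-0.08, 0.13, -0.08, 0, 0, 0, 0.05], [-0.08, 0.13, -0.08, 0, 0, 0, 0.05]]

```text
clock: 51.55
tcp_pos: [0.5328, -0.217, 0.1282]
tool_rot: [0.91, 0.415, -0.001, 0.002]
force: [0.6, -0.1, -0.9]
gripper_width: 0.0498
gripper_force: 0.0
```

Call:
servo_tool:
  rows:
    - [[0, 0, 0, 0, 0, 0, 0.05], [0, 0, 0, 0, 0, 0, 0.05], [0, 0, 0, 0, 0, 0, 0.05], [0, 0, 0, 0, 0, 0, 0.05], [0, 0, 0, 0, 0, 0, 0.05], [0, 0, 0, 0, 0, 0, 0.05], [0, 0, 0, 0, 0, 0, 0.05], [0, 0, 0, 0, 0, 0, 0.05], [0, 0, 0, 0, 0, 0, 0.05], [0, 0, 0, 0, 0, 0, 0.05]]

```text
clock: 52.55
tcp_pos: [0.5363, -0.2093, 0.1276]
tool_rot: [0.908, 0.42, 0.0, -0.0]
force: [0.3, -0.1, 0.3]
gripper_width: 0.0502
gripper_force: 0.0
```

```bash
python3 - <<'E'
from h import *
st(); im=med("top",4); valve(im); seats(im); delta((.4895,-.062),.115,-36)
im=med("side",3); valve(im)
E
```

```text
clk 52.55 tcp [ 0.5363 -0.2093  0.1276] rot [ 0.647  0.762  0.     0.762 -0.647  0.     0.    -0.    -1.   ] F [ 0.3 -0.1  0.3] w 0.0502 q [-0.2   0.5   0.61  1.92 -0.38  0.84 -0.09]
valve exp [ 0.4894 -0.0663] handle centroid [ 0.4938 -0.0592] 92 heading 50.0 rel rig rad 0.789 len -0.021 0.043
dial ((0.48776301741600037, -0.06461720168590546), 0.0420982651412487) [ 0.4895 -0.0658  0.0398]
seat n 457 rx [-0.021 -0.001  0.019] ry [0.067 0.095 0.132] z [0.0467 0.0562 0.0585 0.0601]
seat n 231 rx [-0.02  0.    0.02] ry [0.142 0.156 0.172] z [0.046  0.0557 0.0581 0.0603]
knob top 0.09 ry 0.0994
shift [ 0.082  -0.1309  0.0126] turn [-0.0001  0.     -0.0754]
valve exp [ 0.4894 -0.0663] handle centroid [ 0.4895 -0.0653] 61 heading 48.5 rel rig rad 0.763 len -0.024 0.031
dial ((0.48506873846054077, -0.06640133261680603), 0.043598663061857224) [ 0.4846 -0.0712  0.0381]
```

The valve reads half open at 0.76-0.79 rad, with everything still seated. I wait a little longer, then go back to shut it.

Call:
servo_tool:
  rows:
    - [[0, 0, 0, 0, 0, 0, 0.05], [0, 0, 0, 0, 0, 0, 0.05], [0, 0, 0, 0, 0, 0, 0.05], [0, 0, 0, 0, 0, 0, 0.05], [0, 0, 0, 0, 0, 0, 0.05], [0, 0, 0, 0, 0, 0, 0.05], [0, 0, 0, 0, 0, 0, 0.05], [0, 0, 0, 0, 0, 0, 0.05], [0, 0, 0, 0, 0, 0, 0.05], [0, 0, 0, 0, 0, 0, 0.05]]

```text
clock: 53.9
tcp_pos: [0.5363, -0.2092, 0.1276]
tool_rot: [0.907, 0.42, 0.0, -0.0]
force: [-0.8, 0.1, 0.2]
gripper_width: 0.0498
gripper_force: 0.0
```

Call:
servo_tool:
  rows:
    - [[0, 0, 0, 0, 0, 0, 0.05], [0, 0, 0, 0, 0, 0, 0.05], [0, 0, 0, 0, 0, 0, 0.05], [0, 0, 0, 0, 0, 0, 0.05], [0, 0, 0, 0, 0, 0, 0.05], [0, 0, 0, 0, 0, 0, 0.05], [0, 0, 0, 0, 0, 0, 0.05], [0, 0, 0, 0, 0, 0, 0.05], [0, 0, 0, 0, 0, 0, 0.05], [0, 0, 0, 0, 0, 0, 0.05]]

```text
clock: 54.9
tcp_pos: [0.5363, -0.2092, 0.1276]
tool_rot: [0.907, 0.42, 0.0, -0.0]
force: [0.2, -0.4, -0.2]
gripper_width: 0.0498
gripper_force: 0.0
```

Call:
servo_tool:
  rows:
    - [[0.025, -0.04, 0, 0, 0, 0, 0.05], [0.05, -0.08, 0, 0, 0, 0, 0.05], [0.082, -0.12, 0, 0, 0, 0, 0.05], [0.082, -0.13, 0.01, 0, 0, 0, 0.05], [0.082, -0.13, 0.01, 0, 0, 0, 0.05], [0.082, -0.13, 0.01, 0, 0, 0, 0.05], [0.082, -0.13, 0.01, 0, 0, 0, 0.05]]

```text
clock: 55.6
tcp_pos: [0.491, -0.0646, 0.1181]
tool_rot: [0.908, 0.419, 0.0, 0.001]
force: [1.4, -0.4, 0.7]
gripper_width: 0.0502
gripper_force: 0.0
```

```bash
python3 - <<'E'
from h import *
st(); delta((.4895,-.062),.048,-40.5)
E
```

```text
clk 55.6 tcp [ 0.491  -0.0646  0.1181] rot [ 0.649  0.761  0.001  0.761 -0.649 -0.001  0.     0.002 -1.   ] F [ 1.4 -0.4  0.7] w 0.0502 q [-0.5   0.39  0.62  2.11 -0.34  0.73 -0.37]
shift [ 0.001  -0.003   0.0701] turn [ 0.0015 -0.0001  0.0002]
```

Call:
servo_tool:
  rows:
    - [[0.001, -0.003, 0.03, 0, 0, 0, 0.05], [0.001, -0.003, 0.07, 0, 0, 0, 0.05], [0.001, -0.003, 0.07, 0, 0, 0, 0.05], [0.001, -0.003, 0.07, 0, 0, 0, 0.05], [0.001, -0.003, 0.07, 0, 0, 0, 0], [0.001, -0.003, 0.07, 0, 0, 0, 0], [0.001, -0.003, 0.07, 0, 0, 0, 0], [0.001, -0.003, 0.07, 0, 0, 0, 0], [0.001, -0.003, 0.07, 0, 0, 0, 0]]

```text
clock: 56.5
tcp_pos: [0.4906, -0.0607, 0.0492]
tool_rot: [0.908, 0.42, 0.002, 0.001]
force: [1.3, -2.4, 6.9]
gripper_width: 0.0082
gripper_force: 61.0
```

Call:
servo_tool:
  rows:
    - [[0, 0, 0, 0, 0, 0.1, 0], [0, 0, 0, 0, 0, 0.2, 0], [0, 0, 0, 0, 0, 0.3, 0], [0, 0, 0, 0, 0, 0.4, 0], [0, 0, 0, 0, 0, 0.5, 0], [0, 0, 0, 0, 0, 0.6, 0], [0, 0, 0, 0, 0, 0.7, 0], [0, 0, 0, 0, 0, 0.77, 0], [0, 0, 0, 0, 0, 0.77, 0], [0, 0, 0, 0, 0, 0.77, 0]]

```text
clock: 57.5
tcp_pos: [0.4911, -0.0616, 0.0492]
tool_rot: [0.999, 0.048, 0.003, 0.001]
force: [1.9, -4.3, 3.7]
gripper_width: 0.0079
gripper_force: 60.7
```

Call:
servo_tool:
  rows:
    - [[0, 0, 0, 0, 0, 0, 0.05], [0, 0, 0, 0, 0, 0, 0.05], [0, 0, 0, 0, 0, 0, 0.05], [0, 0, -0.04, 0, 0, 0, 0.05], [0, 0, -0.08, 0, 0, 0, 0.05], [0, -0.04, -0.08, 0, 0, 0, 0.05], [-0.01, -0.09, -0.08, 0, 0, 0, 0.05], [-0.02, -0.14, -0.08, 0, 0, 0, 0.05], [-0.03, -0.16, -0.08, 0, 0, 0, 0.05], [-0.03, -0.16, -0.08, 0, 0, 0, 0.05]]

```text
clock: 58.5
tcp_pos: [0.441, 0.1003, 0.1271]
tool_rot: [0.999, 0.052, -0.001, -0.001]
force: [-0.2, -0.3, -1.0]
gripper_width: 0.0499
gripper_force: 0.0
```

```bash
python3 - <<'E'
from h import *
st(); im=med("top",4); valve(im); seats(im); valve(med("side",3)); delta(rig(-.085,.1)+[0,.001],.13,4.8)
E
```

```text
clk 58.5 tcp [0.441  0.1003 0.1271] rot [ 0.995  0.104 -0.003  0.104 -0.995  0.001 -0.002 -0.001 -1.   ] F [-0.2 -0.3 -1. ] w 0.0499 q [-1.13  0.39  0.95  2.21 -0.46  0.76 -1.34]
valve exp [ 0.4894 -0.0663] handle centroid [ 0.494  -0.0637] 91 heading 6.2 rel rig rad 0.024 len -0.022 0.041
dial ((0.4876980781555176, -0.06491786241531372), 0.042180515825748444) [ 0.4892 -0.0651  0.0397]
seat n 699 rx [-0.021 -0.001  0.02 ] ry [0.067 0.116 0.171] z [0.0468 0.0561 0.0583 0.0592]
knob top 0.092 ry 0.0601
valve exp [ 0.4894 -0.0663] handle centroid [ 0.49   -0.0668] 89 heading 5.4 rel rig rad 0.01 len -0.026 0.029
dial ((0.48585447669029236, -0.06525548547506332), 0.04049345478415489) [ 0.4827 -0.0762  0.0379]
shift [ 0.004  -0.1712 -0.0023] turn [ 4.0000e-04 -1.0000e-04 -1.5599e+00]
```

The valve is shut. I go back to the knob.

Call:
servo_tool:
  rows:
    - [[0, -0.04, 0, 0, 0, -0.15, 0.06], [0.002, -0.08, 0, 0, 0, -0.3, 0.06], [0.004, -0.12, 0, 0, 0, -0.45, 0.06], [0.004, -0.171, 0, 0, 0, -0.6, 0.06], [0.004, -0.171, 0, 0, 0, -0.75, 0.06], [0.004, -0.171, 0, 0, 0, -0.9, 0.06], [0.004, -0.171, 0, 0, 0, -1.05, 0.06], [0.004, -0.171, 0, 0, 0, -1.2, 0.06], [0.004, -0.171, 0, 0, 0, -1.35, 0.06], [0.004, -0.171, 0, 0, 0, -1.5, 0.06]]

```text
clock: 59.85
tcp_pos: [0.4313, 0.2661, 0.1275]
tool_rot: [0.696, 0.718, -0.0, 0.0]
force: [-0.5, -0.3, 0.1]
gripper_width: 0.0597
gripper_force: 0.0
```

Call:
servo_tool:
  rows:
    - [[0, 0, 0, 0, 0, -0.06, 0.06], [0, 0, 0, 0, 0, -0.06, 0.06], [0, 0, 0, 0, 0, -0.06, 0.06], [0, 0, 0, 0, 0, -0.06, 0.06]]

```text
clock: 60.25
tcp_pos: [0.4308, 0.2667, 0.1275]
tool_rot: [0.677, 0.736, -0.0, 0.0]
force: [-0.5, 0.2, 0.3]
gripper_width: 0.0603
gripper_force: 0.0
```

```bash
python3 - <<'E'
from h import *
st(); delta(rig(-.085,.1)+[0,.001],.062,4.8)
E
```

```text
clk 60.25 tcp [0.4308 0.2667 0.1275] rot [-0.084  0.996 -0.     0.996  0.084 -0.    -0.    -0.    -1.   ] F [-0.5  0.2  0.3] w 0.0603 q [-1.08  0.37  0.49  2.08 -0.25  0.76 -0.35]
shift [-0.0007  0.0006  0.0655] turn [-0.0001  0.0003  0.0005]
```

Call:
servo_tool:
  rows:
    - [[0, 0, 0.035, 0, 0, 0, 0.06], [0, 0, 0.065, 0, 0, 0, 0.06], [0, 0, 0.065, 0, 0, 0, 0.06], [0, 0, 0.065, 0, 0, 0, 0.06], [0, 0, 0.065, 0, 0, 0, 0], [0, 0, 0.065, 0, 0, 0, 0], [0, 0, 0.065, 0, 0, 0, 0], [0, 0, 0.065, 0, 0, 0, 0], [0, 0, 0.065, 0, 0, 0, 0], [0, 0, 0.065, 0, 0, 0, 0]]

```text
clock: 61.25
tcp_pos: [0.4302, 0.2676, 0.064]
tool_rot: [0.676, 0.737, 0.0, -0.001]
force: [-5.1, -0.4, 11.7]
gripper_width: 0.0224
gripper_force: 58.2
```

Call:
servo_tool:
  rows:
    - [[0, 0, -0.006, 0, 0, 0, 0], [0, 0, -0.012, 0, 0, 0, 0], [0, 0, -0.0185, 0, 0, 0, 0], [0, 0, -0.0185, 0, 0, 0, 0], [0, 0, -0.0185, 0, 0, 0, 0]]

```text
clock: 61.75
tcp_pos: [0.4302, 0.267, 0.081]
tool_rot: [0.676, 0.737, -0.0, -0.0]
force: [-1.6, 1.1, -8.1]
gripper_width: 0.0222
gripper_force: 59.1
```

Call:
servo_tool:
  rows:
    - [[-0.012, 0, 0, 0, 0, 0, 0], [-0.024, 0, 0, 0, 0, 0, 0], [-0.036, 0, 0, 0, 0, 0, 0], [-0.048, 0, 0, 0, 0, 0, 0], [-0.06, 0, 0, 0, 0, 0, 0], [-0.072, 0, 0, 0, 0, 0, 0], [-0.084, 0, 0, 0, 0, 0, 0], [-0.094, 0, 0, 0, 0, 0, 0], [-0.1, 0, 0, 0, 0, 0, 0], [-0.1, 0, 0, 0, 0, 0, 0]]

```text
clock: 62.75
tcp_pos: [0.4393, 0.1656, 0.081]
tool_rot: [0.677, 0.736, -0.001, 0.0]
force: [-2.1, -1.9, -7.7]
gripper_width: 0.0221
gripper_force: 59.1
```

Call:
servo_tool:
  rows:
    - [[0, 0, 0, 0, 0, 0, 0], [0, 0, 0, 0, 0, 0, 0]]

```text
clock: 62.95
tcp_pos: [0.4391, 0.1672, 0.081]
tool_rot: [0.676, 0.737, -0.0, 0.0]
force: [-1.3, -1.8, -5.4]
gripper_width: 0.0217
gripper_force: 59.1
```

Call:
servo_tool:
  rows:
    - [[0, 0, 0.008, 0, 0, 0, 0], [0, 0, 0.017, 0, 0, 0, 0], [0, 0, 0.017, 0, 0, 0, 0], [0, 0, 0.017, 0, 0, 0, 0.06], [0, 0, 0.017, 0, 0, 0, 0.06], [0, 0, 0.017, 0, 0, 0, 0.06], [0, 0, 0.017, 0, 0, 0, 0.06], [0, 0, -0.03, 0, 0, 0, 0.06], [0, 0, -0.07, 0, 0, 0, 0.06], [0, 0, -0.07, 0, 0, 0, 0.06]]

```text
clock: 63.95
tcp_pos: [0.4426, 0.1687, 0.1554]
tool_rot: [0.676, 0.737, 0.004, 0.001]
force: [0.1, -0.5, 0.4]
gripper_width: 0.0602
gripper_force: 0.0
```

Call:
servo_tool:
  rows:
    - [[-0.05, 0, 0, 0, 0, 0, 0.06], [-0.1, 0, 0, 0, 0, 0, 0.06], [-0.15, 0, 0, 0, 0, 0, 0.06], [-0.2, 0, 0, 0, 0, 0, 0.06], [-0.25, 0, 0, 0, 0, 0, 0.06], [-0.3, 0, 0, 0, 0, 0, 0.06], [-0.3, 0, 0, 0, 0, 0, 0.06], [-0.3, 0, 0, 0, 0, 0, 0.06]]

```text
clock: 64.75
tcp_pos: [0.4647, -0.1328, 0.1507]
tool_rot: [0.677, 0.736, -0.0, -0.0]
force: [-0.1, 1.5, 0.2]
gripper_width: 0.0602
gripper_force: 0.0
```

```bash
python3 - <<'E'
from h import *
st(); im=med("top",4); seats(im); valve(im); prof(im,-.045,.08); valve(med("side",3))
E
```

```text
clk 64.75 tcp [ 0.4647 -0.1328  0.1507] rot [-0.082  0.997 -0.     0.997  0.082 -0.    -0.    -0.    -1.   ] F [-0.1  1.5  0.2] w 0.0602 q [-0.39  0.31  0.65  2.12 -0.26  0.79  0.5 ]
seat n 466 rx [-0.021 -0.     0.019] ry [-0.032 -0.003  0.034] z [0.0469 0.0562 0.0583 0.0595]
seat n 219 rx [-0.02   0.001  0.021] ry [0.032 0.056 0.072] z [0.0477 0.0559 0.0587 0.0599]
knob top 0.0902 ry 0.0002
valve exp [ 0.4894 -0.0663] handle centroid [ 0.4936 -0.0637] 90 heading 6.2 rel rig rad 0.025 len -0.022 0.036
dial ((0.48523855209350586, -0.06431860476732254), 0.04448971152305603) [ 0.4909 -0.0608  0.0397]
-0.045 33 [0.0323 0.0348 0.0364 0.0372]
-0.04 30 [0.0325 0.0346 0.0359 0.0368]
-0.035 37 [0.0337 0.0393 0.0408 0.042 ]
-0.03 38 [0.0366 0.0396 0.0545 0.0587]
-0.025 32 [0.0375 0.0403 0.0567 0.058 ]
-0.02 34 [0.0375 0.0401 0.0563 0.0578]
-0.015 34 [0.0365 0.04   0.056  0.0579]
-0.01 33 [0.0383 0.0401 0.0551 0.0579]
-0.005 31 [0.0367 0.0385 0.055  0.058 ]
-0.0 30 [0.0348 0.0374 0.0408 0.0418]
0.005 35 [0.0369 0.0397 0.0479 0.0579]
0.01 32 [0.0376 0.04   0.0565 0.0579]
0.015 33 [0.0379 0.0395 0.0564 0.0575]
0.02 31 [0.0372 0.0394 0.0569 0.058 ]
0.025 33 [0.0371 0.0398 0.0557 0.0577]
0.03 35 [0.0375 0.0399 0.0569 0.0584]
0.035 22 [0.0333 0.0379 0.0441 0.0563]
0.04 37 [0.0337 0.0386 0.041  0.0418]
0.045 42 [0.0372 0.0401 0.0561 0.0578]
0.05 31 [0.0376 0.0399 0.0554 0.0581]
0.055 28 [0.0374 0.0399 0.0566 0.0584]
0.06 34 [0.0379 0.0408 0.0555 0.058 ]
0.065 33 [0.0378 0.04   0.0554 0.0583]
0.07 32 [0.0372 0.0392 0.0557 0.0576]
0.075 21 [0.0335 0.0363 0.0391 0.0554]
valve exp [ 0.4894 -0.0663] handle centroid [ 0.4903 -0.0669] 91 heading 3.9 rel rig rad -0.016 len -0.025 0.028
dial ((0.488208532333374, -0.06411582976579666), 0.04168083518743515) [ 0.4824 -0.0764  0.0379]
```

The tray is back at the middle with the pin home, the heat sinks are flat, the valve is shut and the arm is clear of everything. I hand the job in.

```bash
python3 -c "
from station import job
print(job.finish_job())"
```

```text
the job is handed in; nothing more can be done
None
```

The job is handed in (the station gave no verdict); by the last camera check all three black heat sinks lie flat in their own pockets, the valve is shut after several seconds of blowing at half open, and the tray is pinned in the middle hole.

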